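# Clamp a pack of blanks for filing with the pin spanner

### The arm

A 6-joint arm with a two-finger parallel gripper is mounted at the origin on a cart in front of the work surface, level with it; the furniture and walls round the work are solid. World frame = base frame: x ahead of the robot, y to its left, z up, the work surface at z = 0. Lengths are in mm, angles in rad, forces in N, time in s.
With the tool pointing down it reaches from about 350 to 775 mm from the base axis. Payload 7.3 kg.
Tool frame: the origin (TCP) lies midway between the tips of the shut fingers; the grasp point (between the pads) lies 19 mm behind it; x points along the fingers, y is the direction in which the jaws open and shut, and the axes are right-handed (so a half turn about x gives the same grasp; the last joint's range is limited). The gripper opens to 92 mm and grips with 3 to 60 N. Pads are 19 mm wide; open, the fingers measure 130 mm over their backs; the gripper's body (75 mm by 190 mm) begins 47 mm behind the grasp point.
Start: joints at [1.042, 0.342, 1.524, -0, 1.275, -0.146], TCP at [196.085, 487.027, 226.741] pointing down, gripper open.
Joint ranges: [-2.53, 2.53], [-0.77, 2.02], [0.04, 2.7], [-1, 4.14], [0.28, 2.66], [-3.11, 3.11]. Speed limits (rad/s): [2.57, 2.57, 3.14, 3.14, 3.14, 3.14].

### API

Orientations are given as [roll, pitch, yaw] about the fixed x, y, z axes, in that order (R = Rz(yaw) Ry(pitch) Rx(roll)).
In Python, from plant import get_obs, capture, close_job gives the robot as it stands. The module is installed in compiled form; this text tells all that it offers.
- The arm moves only by the tool send_rows, never from a script. Its argument "moves" is a list of rows, each a list of 4 numbers: the shift along the tool's x, y, z in mm, then the turn about the tool's x in degrees. In form: [[tx, ty, tz, yaw], ...]. A call has 1 to 8 rows; each row shifts and turns the commanded pose from where the row before left it, along the tool's axes as they then stand; what a row does not reach is not made up. A row lasts 1/8 s, in which the tool goes at most 62.5 mm and 10.7 degrees, less where a joint would pass 70% of its speed; a pose out of reach is approached as far as the arm can. A call with a gripper value outside its range is refused whole. "hand" is the opening, from 0 (shut) to 1 (fully open), set as the call begins (left out, the last holds). The fingers move at their own pace and stop on an object; the grip force is fixed at half the most. Time passes only in rows, so rows that do not move let the fingers close. It gives the time, the measured TCP pose, the force and the opening at its end, in the units of the state.
- get_obs(): the state, without advancing time (a new reading comes with each control period).
- capture(name): name is "scene" or "top" or "wrist"; returns a dict with "image" (384x512x3 uint8, red, green, blue), "K" (3x3 intrinsics, pixels), "position" and "attitude" of the camera in the world; the wrist camera has in their place "mount" (4x4, takes a point from camera to tool coordinates, whose origin is the TCP and whose axes are the tool frame's). Camera axes: x right, y down, z forward; pixel columns grow to the right and rows downward; lengths in mm; the calibration is good to about 2 mm. A picture is of the moment at which its call begins: read the wrist's pose just before it. There is no depth.
- close_job(): hands the job in, once; it reports no verdict.
The state is a dict: "time": time; "joint_positions": joint angles; "dq": joint speeds; "tau": joint torques, N m; "tool_pos": TCP position; "tcp_rot": TCP orientation; "contact_force": force on the tool from outside, world axes, zero at the start; "moment": the same for the moment, N m; "grip_width": finger opening in mm.
Only numpy, scipy, OpenCV 4.12 (cv2) and the standard library are available. Lean on these libraries where they do the work, as an engineer would, in place of code of your own. Each camera call takes 0.05 s, during which the arm holds its last target. There are 200 camera calls.

### The job

Get the metal blanks ready to be filed as one pack: with both pins of the pin spanner in holes of the brass ring nut, turn the ring to back the clamp jaw right off, then pile all the blanks that are there squarely on the rail between jaw and fence, edges flush. Then, again with both pins in the ring, tighten the jaw fully home on the pack, and finish by standing the spanner back in its rest. Turn the ring only with the spanner, and leave the file, the sanding block and the marker where they lie.

Things in the scene. Friction and masses are not known exactly. Their poses are not given: they have to be found in the camera images.
- clamp: fixed grey filing clamp, bed 224 x 90 x 8 mm, on the worktop; origin under the bed, on its centreline; z up, x along the jaw's travel, from ring to fence. In this frame: ring axis at x = -55 mm; fence face at x = +100 mm (fence 44 mm wide, 14 thick, its top 58 mm above the worktop); jaw as told at jaw_face
- pile_seat (a point): where the pack belongs: centre of the pile's underside when clamped, 65 mm along x from the clamp's origin, on the steel rail's top, 16 mm above the worktop; axes as the clamp's: blanks lie with their 70 mm side along x. The rail is 42 mm wide, so blanks overhang it 4 mm on each side and fingers can reach below their edges (bed at 8 mm)
- ring (a joint): angle of the ring nut, rad: 0 = jaw fully backed off (86.5 mm between jaw and fence), 3.4 = fully tight (70.5 mm, a snug fit on the 70 mm blanks), hard stops at both; grows clockwise seen from above and moves the jaw 4.7 mm per rad. It stays where it is left; friction about 0.12 N m
- ring_face (a point): centre of the ring nut's upper face, 26 mm above the worktop. Brass ring, 72 mm in diameter, 14 mm thick, with four pin holes, 8.5 mm wide and 14 mm deep, 22 mm from the axis; this frame turns with the ring and its x and y axes point at holes (z up)
- spanner_grip (a point): centre of the spanner's orange upright grip, 34 (x) x 14 (y) x 46 mm (z), gripped across y from above. Below it a dark steel cross bar 62 x 17 x 12 mm, its underside 36 mm below this point; two steel pins, 6 mm thick with bevelled tips, stick 10 mm down from it at x = +22 and -22 mm. 0.12 kg; starts in its rest
- spanner_pins (a point): midpoint between the tips of the spanner's two pins, 46 mm straight below the grip's centre; x axis through both pins
- rest_top (a point): centre of the top of the spanner's fixed grey rest, 90 x 46 x 18 mm, 18 mm above the worktop; x along its one slot, 56 x 11.5 mm and 14 mm deep, in which the spanner's pins hang while its cross bar lies on the rest's top (either way round)
- blank_1_center (a point): centre of the aluminium blank, 70 (x) x 50 (y) x 10 mm, 0.12 kg; lies flat on the worktop at first. Two to four of the blanks are present
- blank_2_center (a point): centre of the brass blank, same size
- blank_3_center (a point): centre of the steel blank, same size
- blank_4_center (a point): centre of the copper blank, same size
- file_1: file with brown handle lying by the hood, leave alone
- emery_block: brown sanding block 51 x 81 x 22 mm, leave alone
- marker: black and white marker pen 135 mm long, leave alone
- jaw_face (a point): middle of the jaw's lower front edge, which faces the fence; at x = +13.5 mm of the clamp when backed off, +29.5 mm when tight. Jaw 46 mm wide, 14 mm thick behind its face, its top 63 mm above the worktop
There are look-alikes about, which are no part of the job. Of the things that look like the part that bears blank_1_center, the larger one is meant.

How it is judged (in metres and radians):
On the way, in this order (a step that is already met when the one before it is completed fails the run):
1. the ring turned right back (under 0.15 rad) with both pins of the spanner in it (value of joint ring below 0.15 rad and horizontal distance between spanner_pins and ring_face below 0.005 m and z of spanner_pins in the frame of ring_face below -0.005 m), for 0.1 s.
2. all blanks present piled squarely on the rail between the backed-off jaw and the fence (value of joint ring below 0.4 rad and y of blank_1_center in the frame of pile_seat between -0.005 and 0.005 m and angle between each of blank_1_center, blank_2_center, blank_3_center, blank_4_center's own z axis and vertical below 0.06 rad and angle between the x axis of each of blank_1_center, blank_2_center, blank_3_center, blank_4_center and the x axis of pile_seat, either way round below 0.07 rad and z of blank_1_center in the frame of pile_seat between 0.002 and 0.038 m and x of blank_1_center in the frame of pile_seat between -0.019 and 0.002 m and y of blank_2_center in the frame of pile_seat between -0.005 and 0.005 m and z of blank_2_center in the frame of pile_seat between 0.002 and 0.038 m and x of blank_2_center in the frame of pile_seat between -0.019 and 0.002 m and y of blank_3_center in the frame of pile_seat between -0.005 and 0.005 m and z of blank_3_center in the frame of pile_seat between 0.002 and 0.038 m and x of blank_3_center in the frame of pile_seat between -0.019 and 0.002 m and y of blank_4_center in the frame of pile_seat between -0.005 and 0.005 m and z of blank_4_center in the frame of pile_seat between 0.002 and 0.038 m and x of blank_4_center in the frame of pile_seat between -0.019 and 0.002 m), for 0.2 s.
3. the ring turned tight (over 3.2 rad) with both pins of the spanner in it (value of joint ring above 3.2 rad and horizontal distance between spanner_pins and ring_face below 0.005 m and z of spanner_pins in the frame of ring_face below -0.005 m), for 0.1 s.
At the end, for the whole second after the job is handed in: The ring stands tight (over 3.2 rad); every blank present lies flat in one pile at the seat, within 5 mm across and 4 mm along, square to the clamp within 0.07 rad; the spanner stands in its rest with its pins in the slot (within 8 mm of the middle, tilted less than 0.1 rad); all is at rest (value of joint ring above 3.2 rad and velocity of joint ring below 0.05 rad/s and y of blank_1_center in the frame of pile_seat between -0.005 and 0.005 m and angle between each of blank_1_center, blank_2_center, blank_3_center, blank_4_center's own z axis and vertical below 0.06 rad and angle between the x axis of each of blank_1_center, blank_2_center, blank_3_center, blank_4_center and the x axis of pile_seat, either way round below 0.07 rad and z of blank_1_center in the frame of pile_seat between 0.002 and 0.038 m and x of blank_1_center in the frame of pile_seat between -0.004 and 0.002 m and y of blank_2_center in the frame of pile_seat between -0.005 and 0.005 m and z of blank_2_center in the frame of pile_seat between 0.002 and 0.038 m and x of blank_2_center in the frame of pile_seat between -0.004 and 0.002 m and y of blank_3_center in the frame of pile_seat between -0.005 and 0.005 m and z of blank_3_center in the frame of pile_seat between 0.002 and 0.038 m and x of blank_3_center in the frame of pile_seat between -0.004 and 0.002 m and y of blank_4_center in the frame of pile_seat between -0.005 and 0.005 m and z of blank_4_center in the frame of pile_seat between 0.002 and 0.038 m and x of blank_4_center in the frame of pile_seat between -0.004 and 0.002 m and linear speed of each of blank_1, blank_2, blank_3, blank_4, spanner below 0.02 m/s and horizontal distance between spanner_pins and rest_top below 0.008 m and z of spanner_pins in the frame of rest_top below -0.006 m and angle between spanner_grip's own z axis and vertical below 0.1 rad); the robot touches nothing.
It fails at once if a finger turns the ring (contact force between the fingers and ring above 3 N).
It fails at once if the file is moved (distance of file_1 from where it was at the start of the episode above 0.03 m).
It fails at once if the sanding block is moved (distance of emery_block from where it was at the start of the episode above 0.03 m).
It fails at once if the marker is moved (distance of marker from where it was at the start of the episode above 0.03 m).
Of blank_1, blank_2, blank_3, blank_4 only 2 to 4 are there at a start; the rules pass over those that are not, and their reading is None.
At some moment in a run one of blank_1, blank_2, blank_3, blank_4 may be knocked a few centimetres aside while the robot is not near it.
It also fails if it takes over 210 s, if anything falls off the work surface, if the arm or the gripper's body presses on something with over 40 N, if the wrist force passes 120 N, or if a joint passes its speed limit or range.

## Working session

There is one attempt and no reset: what is moved stays moved. The work goes in short steps, Python scripts to look and compute and a tool call to move; the robot and the scene stay as the last step left them, time stands still between calls to the robot, and variables do not carry over. Pictures are saved under pics/ and viewed, about 12 in all and at most 16, crops included, and the job is handed in when it is done.

Besides the shell and the picture viewer there is one more tool, called after ">>>" as name(argument=value, ...) on one line, values as JSON. send_rows: Moves the arm, as the interface text tells. Its arguments: {"type":"object","properties":{"moves":{"type":"array","items":{"type":"array","items":{"type":"number"}}},"hand":{"type":"number"}},"required":["moves"]}

```bash
mkdir -p pics; cat > h.py <<'E'
import numpy as np, cv2
from plant import get_obs, capture
from scipy.spatial.transform import Rotation as R
def cam(name):
    o=get_obs(); c=capture(name)
    if 'mount' in c:
        T=np.eye(4); T[:3,:3]=R.from_euler('xyz',o['tcp_rot']).as_matrix(); T[:3,3]=o['tool_pos']
        M=T@np.array(c['mount'])
    else:
        M=np.eye(4); a=np.array(c['attitude'],float)
        M[:3,:3]=a if a.shape==(3,3) else R.from_euler('xyz',a).as_matrix(); M[:3,3]=c['position']
    return c['image'],np.array(c['K'],float),M
def w2p(P,K,M):
    P=np.atleast_2d(np.array(P,float)); q=(P-M[:3,3])@M[:3,:3]; q=q@K.T; return q[:,:2]/q[:,2:]
def p2w(uv,z,K,M):
    uv=np.atleast_2d(np.array(uv,float)); d=np.c_[uv,np.ones(len(uv))]@np.linalg.inv(K).T@M[:3,:3].T
    return M[:3,3]+d*((z-M[2,3])/d[:,2])[:,None]
def save(n,im): cv2.imwrite('pics/'+n,cv2.cvtColor(im,cv2.COLOR_RGB2BGR))
E
python3 - <<'E'
from h import *
o=get_obs(); print({k:np.round(v,3) for k,v in o.items()})
ims=[]
for n in ['top','scene']:
    c=capture(n); print(n,np.round(c['position'],1),np.round(c['attitude'],3),np.round(c['K'],1))
    im,K,M=cam(n); np.savez(n,im=im,K=K,M=M); save(n+'0.png',im); print(np.round(M,3)); print(p2w([[256,192]],0,K,M))
E
```

```text
{'time': np.float64(0.0), 'joint_positions': array([ 1.042,  0.343,  1.525, -0.   ,  1.275, -0.146]), 'dq': array([ 0.   , -0.   , -0.   ,  0.   , -0.001,  0.001]), 'tau': array([ 1.0000e-03, -4.3126e+01, -2.4423e+01,  7.2000e-02,  5.6000e-02,
       -0.0000e+00]), 'tool_pos': array([195.883, 486.653, 226.05 ]), 'tcp_rot': array([-1.712,  1.569, -2.095]), 'contact_force': array([-0.326,  0.62 , -0.346]), 'moment': array([-0.009,  0.008,  0.019]), 'grip_width': np.float64(92.043)}
top [ 288.3  114.9 1467. ] [-2.96   0.013 -1.597] [[460.7   0.  245.8]
 [  0.  460.7 194.6]
 [  0.    0.    1. ]]
[[-2.600000e-02 -9.830000e-01  1.810000e-01  2.883000e+02]
 [-1.000000e+00  2.800000e-02  8.000000e-03  1.148710e+02]
 [-1.300000e-02 -1.810000e-01 -9.830000e-01  1.466997e+03]
 [ 0.000000e+00  0.000000e+00  0.000000e+00  1.000000e+00]]
[[566.1172362   94.12123185   0.        ]]
scene [-375.7  973.9  690.6] [-2.032e+00 -2.000e-03 -2.315e+00] [[450.8   0.  257.4]
 [  0.  450.8 181. ]
 [  0.    0.    1. ]]
[[-6.78000e-01 -3.29000e-01  6.58000e-01 -3.75741e+02]
 [-7.35000e-01  3.01000e-01 -6.07000e-01  9.73902e+02]
 [ 2.00000e-03 -8.95000e-01 -4.45000e-01  6.90585e+02]
 [ 0.00000e+00  0.00000e+00  0.00000e+00  1.00000e+00]]
[[587.20998052  90.43291971   0.        ]]
```

```bash
python3 - <<'E'
import cv2
a=cv2.imread('pics/top0.png'); cv2.imwrite('pics/top0b.png',cv2.resize(a,(800,600),interpolation=cv2.INTER_CUBIC))
E
```

```text
(no output)
```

View pics/top0b.png

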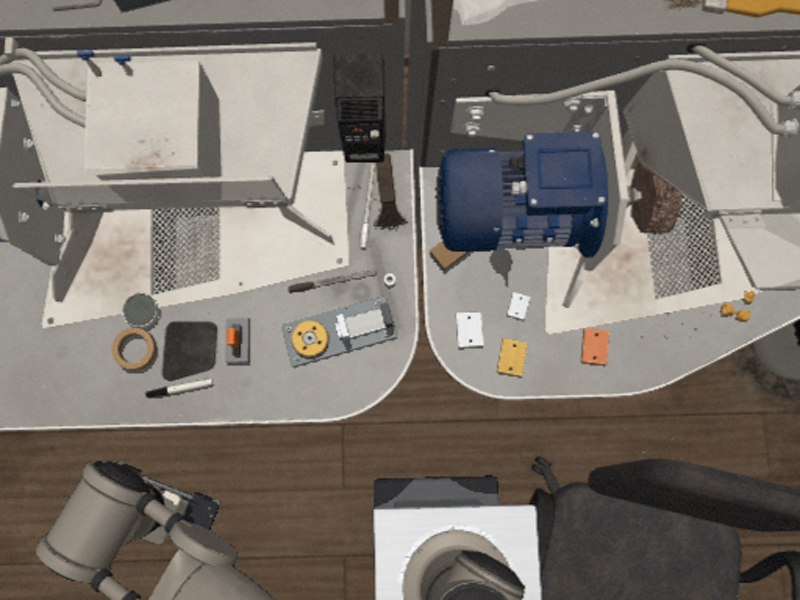

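View pics/scene0.png

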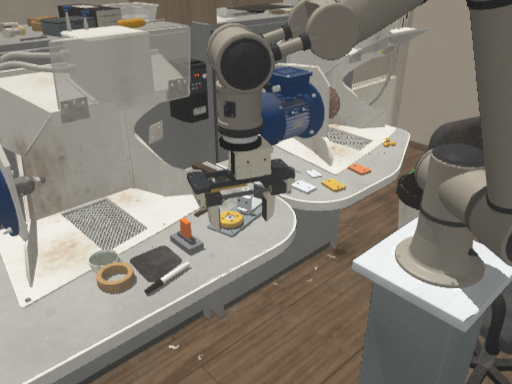

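The top view shows the clamp at about (340,332) with its yellow ring at (310,338), and the orange spanner in its rest at (236,341). The aluminium candidates are the larger white plate (469,330) and the smaller one (518,305). Brass is at (512,357) and copper at (595,347). Look-alikes are the tape ring (134,350), the washer (390,280) and the small plate. Next I'll compute rough positions.

```bash
python3 - <<'E'
from h import *
d=np.load('top.npz'); im,K,M=d['im'],d['K'],d['M']
for n,uv,z in [('ring',(310,338),26),('spgrip',(234,334),87),('rest',(238,341),18),('alu',(469,330),10),('small',(518,305),10),('brass',(512,357),10),('cu',(595,347),10),('marker',(180,388),5),('file',(330,281),5),('emery?',(450,255),15),('clampTL',(284,325),8),('clampTR',(385,300),8),('clampBR',(397,343),8),('clampBL',(292,364),8)]:
    print(n,np.round(p2w(np.array(uv)*.64,z,K,M)[0]))
o=get_obs(); print(R.from_euler('xyz',o['tcp_rot']).as_matrix().round(3))
c=capture('wrist'); print(np.round(c['mount'],3),np.round(c['K'],1))
E
```

```text
ring [488. 279.  26.]
spgrip [492. 419.  87.]
rest [487. 426.  18.]
alu [498. -45.  10.]
small [ 547. -147.   10.]
brass [ 440. -129.   10.]
cu [ 456. -298.   10.]
marker [396. 546.   5.]
file [610. 238.   5.]
emery? [655. -12.  15.]
clampTL [519. 334.   8.]
clampTR [565. 125.   8.]
clampBR [476. 103.   8.]
clampBL [438. 318.   8.]
[[-0.     0.374  0.928]
 [-0.001  0.928 -0.374]
 [-1.    -0.001 -0.   ]]
[[-1.0000e-03 -3.1100e-01  9.5000e-01 -1.5761e+02]
 [ 1.0000e+00 -0.0000e+00  0.0000e+00 -2.4500e-01]
 [ 0.0000e+00  9.5000e-01  3.1100e-01 -8.3956e+01]
 [ 0.0000e+00  0.0000e+00  0.0000e+00  1.0000e+00]] [[269.5   0.  256.6]
 [  0.  269.5 188. ]
 [  0.    0.    1. ]]
```

>>> send_rows(moves=[[9.5, -9.6, 42, 0], [9.5, -9.6, 42, 0], [9.5, -9.6, 42, 0], [9.5, -9.6, 42, 0], [9.5, -9.6, 42, 0], [9.5, -9.6, 42, 0], [9.5, -9.6, 42, 0], [9.5, -9.6, 42, 0]])

```text
time: 1.25
tool_pos: [480.1, 289.4, 150.3]
tcp_rot: [2.601, 1.571, 2.218]
contact_force: [0.1, 1.3, 0.2]
grip_width: 91.9
```

>>> send_rows(moves=[[0, 0, 0, 0], [0, 0, 0, 0]])

```text
time: 1.5
tool_pos: [478.6, 290.4, 150.6]
tcp_rot: [-2.875, 1.57, 3.025]
contact_force: [-0.1, 0.6, 0.1]
grip_width: 91.8
```

```bash
python3 - <<'E'
from h import *
o=get_obs(); print(o['tool_pos'].round(1),o['tcp_rot'].round(4),o['contact_force'].round(1))
im,K,M=cam('wrist'); np.savez('w1',im=im,K=K,M=M); save('w1.png',cv2.resize(im,(800,600),interpolation=cv2.INTER_CUBIC))
E
```

```text
[478.6 290.4 150.6] [-2.8748  1.5699  3.0252] [-0.1  0.6  0.1]
```

View pics/w1.png

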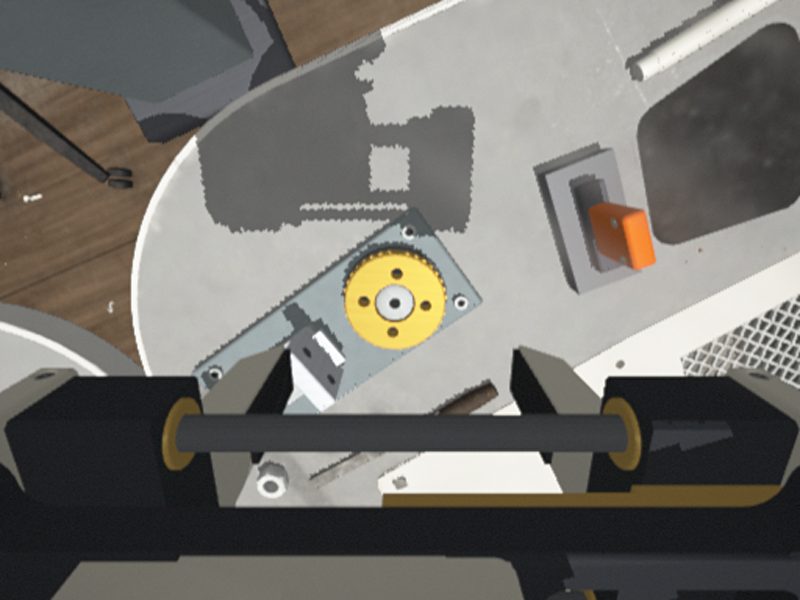

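The wrist view shows the ring at (395,301) with four holes, and the spanner at (622,236) in the rest at (590,220). The fingers hide the jaw and fence. I'll fit models to these.

```bash
cat >> h.py <<'E'
from scipy.optimize import minimize
def boxpts(p,s,z0,z1):
    x,y,a=p; c,n=np.cos(a),np.sin(a)
    return np.array([[x+c*u-n*v,y+n*u+c*v,z] for u in(-s[0]/2,s[0]/2) for v in(-s[1]/2,s[1]/2) for z in(z0,z1)])
def cylpts(p,d,z0,z1):
    t=np.linspace(0,2*np.pi,60); return np.concatenate([np.c_[p[0]+d/2*np.cos(t),p[1]+d/2*np.sin(t),np.full(60,z)] for z in (z0,z1)])
def fit(mask,pf,p0,K,M,step=(6,6,.15)):
    S=4; m=cv2.resize(mask.astype(np.float32),None,fx=S,fy=S,interpolation=cv2.INTER_LINEAR)>.5
    def cost(p):
        h=cv2.convexHull(((w2p(pf(p),K,M)+.5)*S-.5).astype(np.float32)); k=np.zeros(m.shape,np.uint8)
        cv2.fillConvexPoly(k,np.round(h*16).astype(np.int32),1,shift=4); k=k>0
        return 1-(k&m).sum()/(k|m).sum()
    n=len(p0); best=None
    p=np.array(p0,float); sc=np.array(step[:n])
    for it in range(3):
        r=minimize(lambda q:cost(q*sc),p/sc,method='Nelder-Mead',options=dict(initial_simplex=np.vstack([p/sc]+[p/sc+e for e in np.eye(n)*(0.8/(it+1))]),xatol=.003,fatol=1e-5,maxiter=300)); p=r.x*sc
    return p,r.fun
def biggest(m):
    n,l,s,c=cv2.connectedComponentsWithStats(m.astype(np.uint8)); i=1+np.argmax(s[1:,4]); return l==i
def near(m,uv):
    n,l,s,c=cv2.connectedComponentsWithStats(m.astype(np.uint8)); d=np.hypot(*(c[1:]-uv).T)+1e6*(s[1:,4]<15); return l==1+np.argmin(d)
E
python3 - <<'E'
from h import *
d=np.load('w1.npz'); im,K,M=d['im'],d['K'],d['M']
hsv=cv2.cvtColor(im,cv2.COLOR_RGB2HSV); H,S,V=cv2.split(hsv)
yel=near((H>18)&(H<35)&(S>110)&(V>60),(253,193)); yel=cv2.morphologyEx(yel.astype(np.uint8),cv2.MORPH_CLOSE,np.ones((15,15)))
p,f=fit(yel,lambda p:cylpts(p,72,12,26),(488,279),K,M); print('ring',p,f)
top=cv2.fillConvexPoly(np.zeros(V.shape,np.uint8),cv2.convexHull(w2p(cylpts(p,60,26,26),K,M).astype(np.int32)),1)
n,l,s,c=cv2.connectedComponentsWithStats(((V<110)&(top>0)).astype(np.uint8))
for i in range(1,n):
    if s[i,4]>5: q=p2w(c[i],26,K,M)[0][:2]-p; print('hole',c[i].round(1),s[i,4],np.hypot(*q).round(1),np.degrees(np.arctan2(q[1],q[0])).round(1))
org=near((H<14)&(S>150)&(V>80),(398,150)); print('orange',org.sum())
for a in (0,1.57): print('grip',*fit(org,lambda p:boxpts(p,(34,14),31,77),(490,420,a),K,M))
print(im[100:190:8,340:420:8].tolist()[3])
big=im[85:200,330:430]; save('rest.png',cv2.resize(big,None,fx=5,fy=5,interpolation=cv2.INTER_CUBIC))
E
```

```text
ring [490.00727004 280.22726991] 0.1364905660377358
hole [253.6 174.3] 24 21.7 153.4
hole [232.5 192.1] 22 21.7 -115.3
hole [252.4 193.9] 27 0.9 2.7
hole [272. 195.] 21 22.3 62.6
hole [251.  211.7] 18 22.2 -25.4
orange 838
grip [4.92540382e+02 4.29639932e+02 4.01746682e-01] 0.419341731003657
grip [4.92415006e+02 4.29619750e+02 4.04226400e-01] 0.41898252919344614
[[190, 188, 185], [70, 69, 70], [167, 168, 170], [165, 165, 167], [67, 66, 67], [81, 77, 78], [121, 120, 123], [155, 152, 153], [182, 178, 174], [182, 178, 175]]
```

View pics/rest.png

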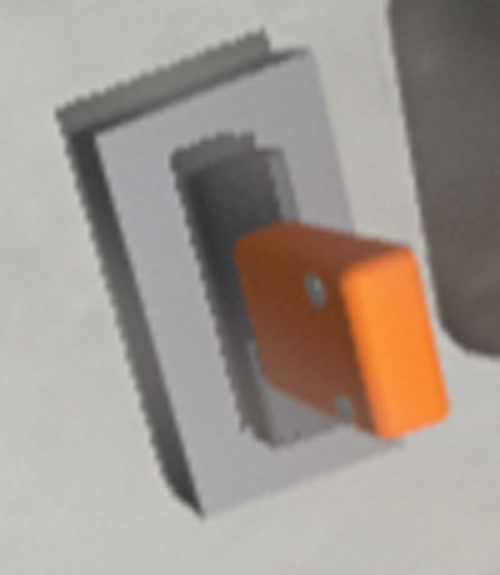

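```bash
python3 - <<'E'
from h import *
d=np.load('w1.npz'); im,K,M=d['im'],d['K'],d['M']
H,S,V=cv2.split(cv2.cvtColor(im,cv2.COLOR_RGB2HSV))
hp=p2w([[253.6,174.3],[232.5,192.1],[272,195],[251,211.7]],26,K,M); print('ring c',hp.mean(0), 'hub',p2w([[252.4,193.9]],26,K,M)[0])
org=near((H<16)&(S>130),(398,150)); print(org.sum())
for a in (0.,1.57,-1.3): print('grip',*fit(org,lambda p:boxpts(p,(34,14),31,77),(488,425,a),K,M))
cr=lambda L:np.array(L)/5+[330,85]-.4
g=p2w(cr([[345,262],[415,248],[450,412],[385,437]]),77,K,M); print('griptop',g.round(1),g.mean(0))
r=p2w(cr([[100,135],[310,55],[200,515]]),18,K,M); print('rest',r.round(1)); 
print('size',np.hypot(*(r[1]-r[0])[:2]),np.hypot(*(r[2]-r[0])[:2]),'c',(r[1]+r[2])/2, 'yaw',np.degrees(np.arctan2(*(r[2]-r[0])[1::-1])))
E
```

```text
ring c [490.40001827 280.33129501  26.        ] hub [490.89742333 280.27410071  26.        ]
1131
grip [4.92429050e+02 4.29153946e+02 3.46044097e-01] 0.22243833436477767
grip [487.55979205 426.44002133   1.35819037] 0.5111828279795857
grip [4.92161996e+02 4.28793822e+02 3.27359344e-01] 0.22245716047751196
griptop [[473.7 422.4  77. ]
 [475.8 434.   77. ]
 [506.5 433.8  77. ]
 [506.7 422.2  77. ]] [490.67809019 428.07941626  77.        ]
rest [[447.5 406.8  18. ]
 [448.3 450.9  18. ]
 [536.1 405.1  18. ]]
size 44.02476104961877 88.67828868175637 c [492.22212327 427.9589166   18.        ] yaw -1.1460350714021905
```

```bash
cat >> h.py <<'E'
def plan(x,y,z,th=None):
    "tool-axis shift (before turning) and turn (deg, + = clockwise from above) to get TCP to x,y,z with tool y at angle th (deg)"
    o=get_obs(); Rm=R.from_euler('xyz',o['tcp_rot']).as_matrix(); t=np.degrees(np.arctan2(Rm[1,1],Rm[0,1]))
    s=Rm.T@(np.array([x,y,z])-o['tool_pos'])
    dt=None if th is None else round(-((th-t)),2)
    print('now',o['tool_pos'].round(1),'th',round(t,2),'j1,j6',np.degrees(o['joint_positions'][[0,5]]).round(1),'F',o['contact_force'].round(1),'M',o['moment'].round(2),'w',o['grip_width'].round(1),'| shift',s.round(1),'turn',dt, 'tilt x-axis',Rm[:,0].round(4))
E
python3 -c "
from h import *
plan(491,428,130,90)"
```

```text
Traceback (most recent call last):
  File "h.py", line 45, in plan
    print('now',o['tool_pos'].round(1),'th',round(t,2),'j1,j6',np.degrees(o['joint_positions'][[0,5]]).round(1),'F',o['contact_force'].round(1),'M',o['moment'].round(2),'w',o['grip_width'].round(1),'| shift',s.round(1),'turn',dt, 'tilt x-axis',Rm[:,0].round(4))
                                                                                                                                                                             ^^^^^^^^^^^^^^^^^^^^^
AttributeError: 'float' object has no attribute 'round'
```

```bash
sed -i "s/o\['grip_width'\].round(1)/round(float(o['grip_width']),1)/" h.py
python3 -c "
from h import *
plan(491,428,130,90)"
```

```text
now [478.4 290.8 150.9] th 68.1 j1,j6 [ 23.4 -44.7] F [-0.5 -0.3  0.3] M [ 0.02 -0.03 -0.05] w 91.9 | shift [ 20.9 132.  -39.4] turn -21.9 tilt x-axis [-3.e-04  2.e-04 -1.e+00]
```

>>> send_rows(moves=[[5.2, 33, -9.8, 0], [5.2, 33, -9.8, 0], [5.2, 33, -9.8, 0], [5.2, 33, -9.8, 0], [0, 0, 0, -7.3], [0, 0, 0, -7.3], [0, 0, 0, -7.3], [0, 0, 0, 0]])

```text
time: 2.55
tool_pos: [490.9, 428.4, 130.4]
tcp_rot: [1.093, 1.57, 1.093]
contact_force: [-0.9, 0.1, 0.8]
grip_width: 91.7
```

>>> send_rows(moves=[[0, 0, 0, 0], [0, 0, 0, 0], [0, 0, 0, 0]])

```text
time: 2.92
tool_pos: [492.0, 427.4, 130.0]
tcp_rot: [1.373, 1.571, 1.372]
contact_force: [0.4, 0.3, 0.4]
grip_width: 91.9
```

```bash
python3 - <<'E'
from h import *
plan(491,428,60,90)
im,K,M=cam('wrist'); np.savez('w2',im=im,K=K,M=M); save('w2.png',cv2.resize(im,(800,600),interpolation=cv2.INTER_CUBIC))
E
```

```text
now [492.  427.4 130. ] th 89.93 j1,j6 [ 34.2 -55.7] F [0.4 0.3 0.4] M [ 0.02  0.01 -0.03] w 91.9 | shift [70.   0.6 -1. ] turn -0.07 tilt x-axis [ 0.e+00  1.e-04 -1.e+00]
```

View pics/w2.png

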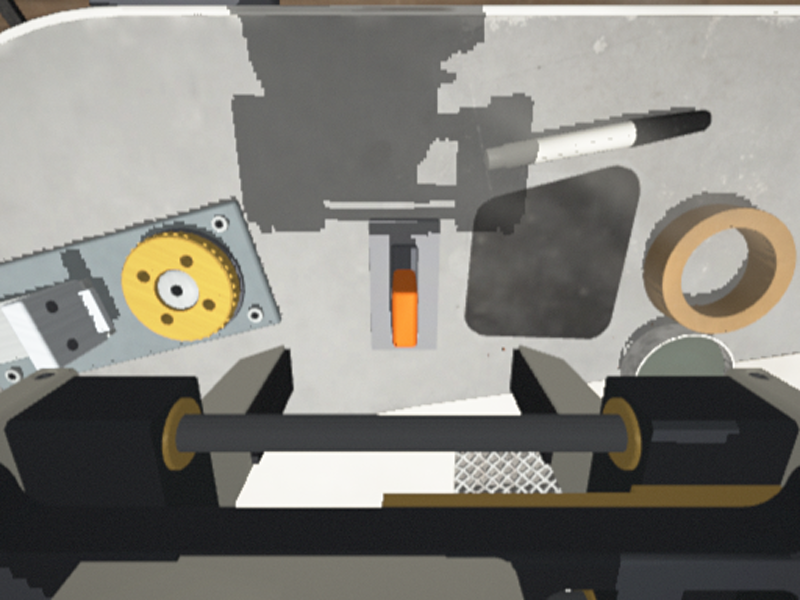

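The view shows the grip at (404,310), and the rest from (371,222) to (437,348). The ring is at (180,288). The spanner is nearly square to the tool. I'll fit these.

```bash
python3 - <<'E'
from h import *
d=np.load('w2.npz'); im,K,M=d['im'],d['K'],d['M']
H,S,V=cv2.split(cv2.cvtColor(im,cv2.COLOR_RGB2HSV))
org=near((H<16)&(S>120),(258,198)); print(org.sum(),np.argwhere(org).min(0),np.argwhere(org).max(0))
print('grip',*fit(org,lambda p:boxpts(p,(34,14),31,77),(491,428,0.),K,M))
p=[491,428,0]
yel=near((H>18)&(H<35)&(S>110)&(V>60),(115,184)); yel=cv2.morphologyEx(yel.astype(np.uint8),cv2.MORPH_CLOSE,np.ones((15,15)))
print('ring',*fit(yel,lambda p:cylpts(p,72,12,26),(488,279),K,M))
def cor(uv): 
    g=cv2.cvtColor(im,cv2.COLOR_RGB2GRAY); return cv2.cornerSubPix(g,np.float32(uv).reshape(-1,1,2),(3,3),(-1,-1),(3,50,.01)).reshape(-1,2)
hs=[]
top=cv2.fillConvexPoly(np.zeros(V.shape,np.uint8),cv2.convexHull(w2p(cylpts((490.2,280.2),62,26,26),K,M).astype(np.int32)),1)
n,l,s,c=cv2.connectedComponentsWithStats(((V<110)&(top>0)).astype(np.uint8))
for i in range(1,n):
    if s[i,4]>5: print('hole',c[i].round(1),p2w(c[i],26,K,M)[0].round(2))
print('jaw px etc', p2w(np.array([[5,305],[50,368],[78,340],[118,318]])/1.5625,63,K,M).round(1))
save('grip2.png',cv2.resize(im[130:235,220:300],None,fx=6,fy=6,interpolation=cv2.INTER_CUBIC))
P=[]
for k in range(8):
    capture('top'); P.append(get_obs()['tool_pos'])
P=np.array(P); print('tcp mean',P.mean(0),'sd',P.std(0))
E
```

```text
548 [172 251] [221 266]
grip [ 4.91185034e+02  4.28465244e+02 -1.02064569e-02] 0.3655322230267922
ring [490.18908982 281.20734294] 0.14067665366173276
hole [118.8 166.5] [470.8  289.84  26.  ]
hole [ 91.6 176.5] [481.11 260.88  26.  ]
hole [112.8 185.6] [490.76 280.54  26.  ]
hole [132.5 193.9] [499.75 299.37  26.  ]
hole [106.1 203.4] [510.18 270.31  26.  ]
jaw px etc [[487.8 202.9  63. ]
 [527.6 218.   63. ]
 [509.4 239.   63. ]
 [495.8 265.2  63. ]]
tcp mean [492.0494275  427.33466588 129.92428845] sd [0.00946517 0.01756762 0.01225679]
```

View pics/grip2.png

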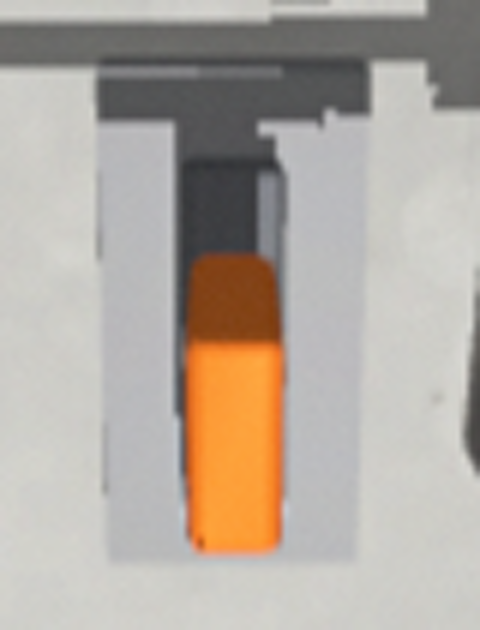

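```bash
python3 - <<'E'
from h import *
d=np.load('w2.npz'); im,K,M=d['im'],d['K'],d['M']
c=lambda L:np.array(L)/6+[220,130]-.42
g=p2w(c([[187,342],[282,342],[283,552],[187,552]]),77,K,M);print('grip top',g.round(1),g.mean(0))
g=p2w(c([[98,60],[370,60],[357,560],[108,560]]),18,K,M);print('rest',g.round(1),g.mean(0))
g=p2w(c([[184,160],[280,160]]),30,K,M);print('bar end top z30',g.round(1))
hp=np.array([[118.8,166.5],[91.6,176.5],[132.5,193.9],[106.1,203.4]]);q=p2w(hp,26,K,M)
print('ring',q.mean(0)); v=q-q.mean(0); print(np.degrees(np.arctan2(v[:,1],v[:,0]))%90, np.hypot(v[:,0],v[:,1]))
E
```

```text
grip top [[475.6 422.2  77. ]
 [475.6 435.2  77. ]
 [507.1 435.6  77. ]
 [507.1 421.9  77. ]] [491.37762324 428.73903114  77.        ]
rest [[445.5 406.5  18. ]
 [445.6 451.6  18. ]
 [536.6 451.6  18. ]
 [536.5 406.   18. ]] [491.0368607  428.93294281  18.        ]
bar end top z30 [[459.9 420.9  30. ]
 [459.9 436.4  30. ]]
ring [490.438646   280.10246211  26.        ]
[63.51419848 64.09234258 64.23679298 63.67183317] [21.9383587  21.41304703 21.35315066 21.99166825]
```

>>> send_rows(moves=[[15.5, 0.7, -0.4, 0], [15.5, 0.7, -0.4, 0], [15.5, 0, 0, 0], [15.5, 0, 0, 0], [15.5, 0, 0, 0], [15.5, 0, 0, 0], [0, 0, 0, 0], [0, 0, 0, 0]], hand=0.5)

```text
time: 4.38
tool_pos: [491.6, 429.0, 37.3]
tcp_rot: [0.623, 1.57, 0.622]
contact_force: [-0.2, 0.0, -0.7]
grip_width: 45.7
```

>>> send_rows(moves=[[0, 0, 0, 0], [0, 0, 0, 0], [0, 0, 0, 0], [0, 0, 0, 0], [0, 0, 0, 0], [0, 0, 0, 0], [0, 0, 0, 0], [0, 0, 0, 0]], hand=0)

```text
time: 5.38
tool_pos: [491.3, 428.9, 37.1]
tcp_rot: [0.884, 1.57, 0.884]
contact_force: [-0.6, -0.1, 2.4]
grip_width: 14.0
```

```bash
python3 -c "
from h import *
plan(490.4,340,130,-26.15)"
```

```text
now [491.3 428.9  37.1] th 89.97 j1,j6 [ 34.4 -55.6] F [-0.6 -0.1  2.4] M [ 0.03  0.12 -0.03] w 14.0 | shift [-92.9 -88.8  -0.8] turn 116.12 tilt x-axis [ 2.e-04  2.e-04 -1.e+00]
```

>>> send_rows(moves=[[-25, 0, 0, 0], [-25, 0, 0, 0], [-25, 0, 0, 0], [-25, 0, 0, 0], [0, -42, -6.2, 0], [0, -42, -6.2, 0], [0, -42, -6.2, 0], [0, -42, -6.2, 0]])

```text
time: 6.38
tool_pos: [465.7, 259.4, 136.6]
tcp_rot: [-2.588, 1.57, -2.589]
contact_force: [-0.0, -0.2, -1.2]
grip_width: 13.5
```

>>> send_rows(moves=[[0, -42, -6.2, 0], [0, 0, 0, 9.68], [0, 0, 0, 9.68], [0, 0, 0, 9.68], [0, 0, 0, 9.68], [0, 0, 0, 9.68], [0, 0, 0, 9.68], [0, 0, 0, 9.68]])

```text
time: 7.38
tool_pos: [459.8, 218.7, 136.6]
tcp_rot: [-1.664, 1.57, -2.853]
contact_force: [0.3, -0.3, -1.1]
grip_width: 13.8
```

>>> send_rows(moves=[[0, 0, 0, 9.68], [0, 0, 0, 9.68], [0, 0, 0, 9.68], [0, 0, 0, 9.68], [0, 0, 0, 9.68], [0, 0, 0, 0], [0, 0, 0, 0], [0, 0, 0, 0]])

```text
time: 8.38
tool_pos: [460.0, 218.8, 136.9]
tcp_rot: [-1.414, 1.571, 2.843]
contact_force: [-0.7, 0.6, -1.6]
grip_width: 14.0
```

```bash
python3 - <<'E'
from h import *
plan(490.4,280.2,137,-26.15)
im,K,M=cam('wrist'); np.savez('w3',im=im,K=K,M=M); save('w3.png',cv2.resize(im,(800,600),interpolation=cv2.INTER_CUBIC))
V=im.max(2)
top=cv2.fillConvexPoly(np.zeros(V.shape,np.uint8),cv2.convexHull(w2p(cylpts((490.2,280.2),62,26,26),K,M).astype(np.int32)),1)
n,l,s,c=cv2.connectedComponentsWithStats(((V<110)&(top>0)).astype(np.uint8))
for i in range(1,n):
    if s[i,4]>5: print('hole',c[i].round(1),s[i,4],p2w(c[i],26,K,M)[0].round(2))
E
```

```text
now [460.  218.8 136.9] th -26.09 j1,j6 [16.8 42.9] F [-0.7  0.6 -1.6] M [-0.15  0.06 -0.03] w 14.0 | shift [ -0.1   0.2 -68.5] turn 0.06 tilt x-axis [-1.e-04  0.e+00 -1.e+00]
hole [257.3  92.7] 33 [501.48 299.94  26.  ]
hole [234.4 116.6] 31 [472.05 290.14  26.  ]
hole [256.7 117.1] 39 [491.18 280.22  26.  ]
hole [279.6 116.9] 29 [511.08 270.69  26.  ]
hole [257.6 139.3] 25 [482.57 260.76  26.  ]
```

View pics/w3.png

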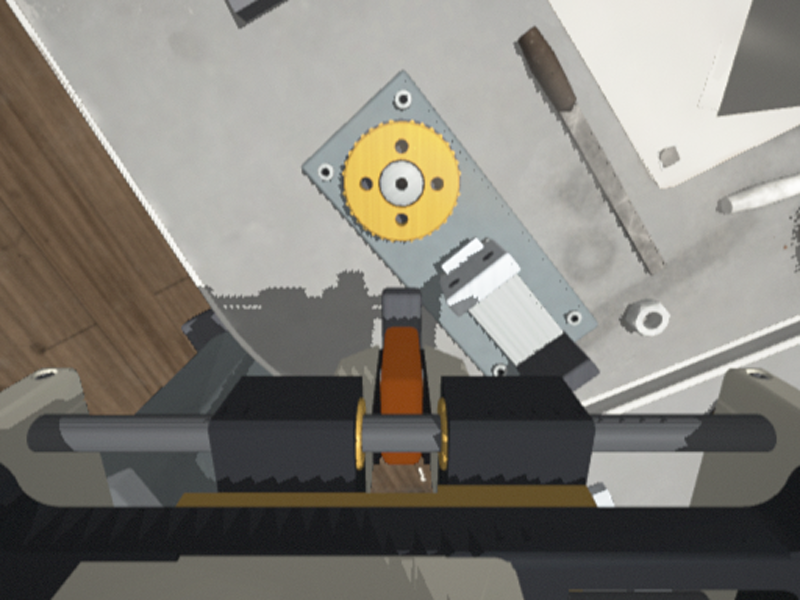

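```bash
python3 - <<'E'
from h import *
im=np.load('w3.npz')['im']
for r in range(176,226,1): print(r,im[r,250:264:4].tolist()) if r<222 else 0
E
```

```text
176 [[190, 188, 186], [117, 124, 125], [155, 166, 168], [155, 164, 165]]
177 [[191, 191, 187], [117, 121, 118], [155, 165, 167], [155, 166, 167]]
178 [[190, 190, 185], [160, 160, 155], [152, 162, 164], [153, 163, 166]]
179 [[191, 190, 185], [188, 188, 182], [142, 152, 153], [155, 165, 167]]
180 [[190, 190, 185], [192, 191, 186], [126, 135, 135], [156, 166, 167]]
181 [[193, 191, 187], [194, 194, 188], [118, 124, 123], [158, 166, 168]]
182 [[192, 190, 186], [193, 192, 187], [155, 156, 152], [157, 166, 168]]
183 [[159, 157, 153], [161, 160, 158], [155, 154, 152], [131, 138, 140]]
184 [[98, 97, 97], [98, 98, 98], [97, 98, 97], [82, 86, 89]]
185 [[56, 57, 58], [57, 59, 62], [57, 58, 60], [61, 61, 65]]
186 [[56, 56, 59], [56, 56, 61], [58, 60, 65], [58, 60, 64]]
187 [[64, 65, 68], [60, 60, 64], [64, 64, 67], [64, 63, 68]]
188 [[83, 84, 88], [79, 81, 85], [84, 84, 89], [79, 81, 85]]
189 [[97, 98, 104], [95, 96, 101], [99, 99, 104], [94, 95, 99]]
190 [[100, 103, 107], [102, 104, 109], [102, 103, 109], [101, 101, 106]]
191 [[103, 105, 110], [102, 105, 110], [106, 108, 114], [103, 104, 109]]
1
[... 1311 characters left out ...]
 18], [119, 60, 16], [117, 58, 15], [118, 57, 17]]
212 [[119, 59, 18], [119, 59, 19], [118, 58, 18], [119, 60, 15]]
213 [[120, 61, 24], [119, 60, 19], [118, 59, 19], [119, 60, 20]]
214 [[118, 59, 18], [119, 60, 21], [121, 61, 21], [120, 59, 21]]
215 [[121, 61, 20], [120, 61, 23], [119, 59, 19], [119, 59, 19]]
216 [[120, 60, 22], [119, 59, 18], [119, 59, 18], [118, 59, 19]]
217 [[119, 57, 14], [119, 59, 20], [118, 58, 19], [118, 57, 17]]
218 [[119, 59, 19], [120, 60, 23], [119, 58, 18], [120, 60, 21]]
219 [[119, 60, 19], [119, 58, 17], [120, 61, 22], [119, 60, 21]]
220 [[120, 59, 18], [120, 59, 23], [119, 60, 22], [119, 61, 20]]
221 [[118, 58, 19], [118, 59, 19], [118, 62, 19], [120, 61, 20]]
```

>>> send_rows(moves=[[0, 0.4, -23.1, 0], [0, 0.4, -23.1, 0], [0, 0.4, -23.1, 0], [26, 0, 0, 0], [26, 0, 0, 0], [26, 0, 0, 0.06], [0, 0, 0, 0], [0, 0, 0, 0]])

```text
time: 9.43
tool_pos: [492.4, 280.7, 59.8]
tcp_rot: [2.459, 1.569, 0.43]
contact_force: [0.3, -0.0, -0.3]
grip_width: 13.8
```

```bash
python3 - <<'E'
from h import *
plan(491.6,280.6,46,-26.15)
im,K,M=cam('wrist'); np.savez('w4',im=im,K=K,M=M); save('w4.png',cv2.resize(im[100:260,170:350],None,fx=4,fy=4,interpolation=cv2.INTER_CUBIC))
E
```

```text
now [492.4 280.7  59.8] th -26.23 j1,j6 [21.9 48.2] F [ 0.3 -0.  -0.3] M [-0.08  0.09  0.03] w 13.8 | shift [13.8 -0.7  0.4] turn -0.08 tilt x-axis [ 1.3e-03  6.0e-04 -1.0e+00]
```

View pics/w4.png

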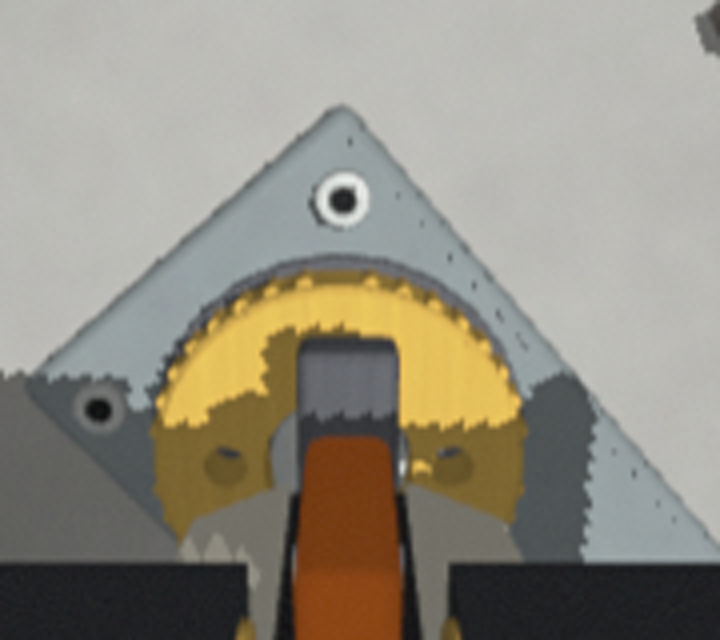

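>>> send_rows(moves=[[0, -0.9, 0.5, 0], [2, 0, 0, 0], [2, 0, 0, 0], [2, 0, 0, 0], [2, 0, 0, 0], [2, 0, 0, 0], [0, 0, 0, 0], [0, 0, 0, 0]])

```text
time: 10.48
tool_pos: [490.8, 280.4, 49.0]
tcp_rot: [2.964, 1.571, 0.935]
contact_force: [-0.9, 0.3, -1.3]
grip_width: 13.7
```

```bash
python3 - <<'E'
from h import *
plan(491.6,280.2,46,-26.15)
E
```

```text
now [490.8 280.4  49. ] th -26.26 j1,j6 [22.  48.2] F [-0.9  0.3 -1.3] M [-0.09  0.03  0.05] w 13.7 | shift [ 3.   0.8 -0.2] turn -0.11 tilt x-axis [ 1.e-04  1.e-04 -1.e+00]
```

>>> send_rows(moves=[[2.5, 0, 0, 0], [0, 0, 0, -6], [0, 0, 0, -6], [0, 0, 0, -6], [0, 0, 0, -6], [0, 0, 0, -6], [0, 0, 0, -6], [0, 0, 0, 0]])

```text
time: 11.48
tool_pos: [490.4, 280.4, 46.2]
tcp_rot: [-1.683, 1.57, -3.084]
contact_force: [-1.1, -0.0, -1.5]
grip_width: 14.2
```

```bash
python3 - <<'E'
from h import *
plan(490.8,280.4,46,-26.15)
im,K,M=cam('wrist'); np.savez('w5',im=im,K=K,M=M); save('w5.png',cv2.resize(im,(800,600),interpolation=cv2.INTER_CUBIC))
E
```

```text
now [490.4 280.4  46.2] th 9.69 j1,j6 [22.  12.3] F [-1.1 -0.  -1.5] M [-0.05  0.22  0.01] w 14.2 | shift [0.2 0.4 0.1] turn 35.84 tilt x-axis [-7.e-04 -0.e+00 -1.e+00]
```

View pics/w5.png

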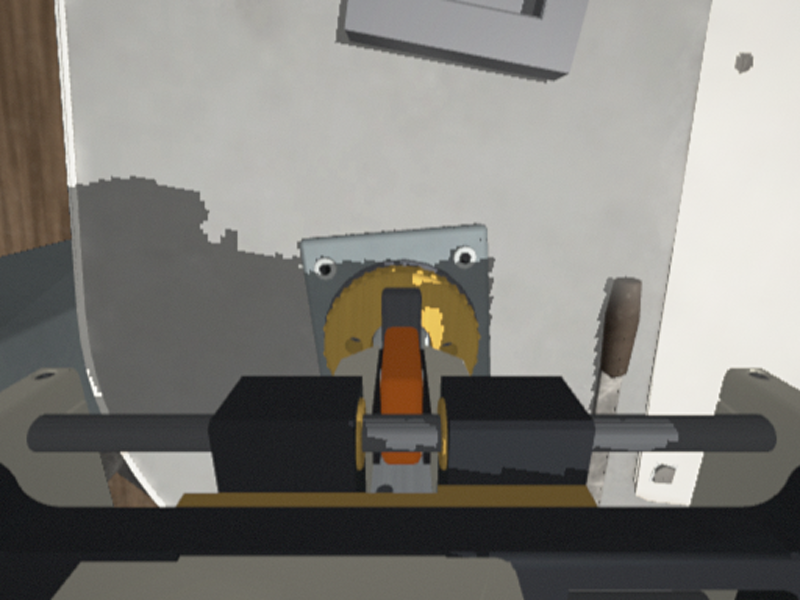

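>>> send_rows(moves=[[0, 0, 0, -6], [0, 0, 0, -6], [0, 0, 0, -6], [0, 0, 0, -6], [0, 0, 0, -6], [0, 0, 0, -6], [0, 0, 0, -6]])

```text
time: 12.4
tool_pos: [490.4, 280.4, 46.2]
tcp_rot: [-2.464, 1.57, -3.131]
contact_force: [-1.6, 0.2, -2.6]
grip_width: 13.4
```

```bash
python3 - <<'E'
from h import *
plan(490.8,280.4,46,51.7)
E
```

```text
now [490.4 280.4  46.2] th 51.8 j1,j6 [ 22.  -29.8] F [-1.6  0.2 -2.6] M [ 0.11  0.19 -0.14] w 13.4 | shift [0.2 0.3 0.3] turn 0.1 tilt x-axis [-7.e-04 -0.e+00 -1.e+00]
```

>>> send_rows(moves=[[0, 0, 0, -6], [0, 0, 0, -6], [0, 0, 0, -6], [0, 0, 0, -6], [0, 0, 0, -6]])

```text
time: 13.02
tool_pos: [490.4, 280.4, 46.3]
tcp_rot: [-3.122, 1.57, 3.018]
contact_force: [-1.0, 0.5, -2.2]
grip_width: 13.7
```

```bash
python3 - <<'E'
from h import *
plan(490.8,280.4,46,81.8)
im,K,M=cam('top'); save('top5.png',cv2.resize(im[185:250,170:270],None,fx=6,fy=6,interpolation=cv2.INTER_CUBIC))
E
```

```text
now [490.4 280.4  46.3] th 81.8 j1,j6 [ 22.  -59.8] F [-1.   0.5 -2.2] M [ 0.13  0.22 -0.1 ] w 13.7 | shift [0.3 0.  0.4] turn -0.0 tilt x-axis [-6.e-04  1.e-04 -1.e+00]
```

>>> send_rows(moves=[[0, 0, 0, -6], [0, 0, 0, -6], [0, 0, 0, -6], [0, 0, 0, -6], [0, 0, 0, -6]])

```text
time: 13.7
tool_pos: [490.5, 280.5, 46.3]
tcp_rot: [2.086, 1.57, 2.464]
contact_force: [0.3, 1.4, -3.1]
grip_width: 14.4
```

```bash
python3 - <<'E'
from h import *
plan(490.8,280.4,46,111.8)
E
```

```text
now [490.5 280.5  46.3] th 111.68 j1,j6 [ 22.  -89.7] F [ 0.3  1.4 -3.1] M [ 0.28 -0.04 -0.82] w 14.4 | shift [ 0.3 -0.2  0.2] turn -0.12 tilt x-axis [-5.e-04  4.e-04 -1.e+00]
```

View pics/top5.png

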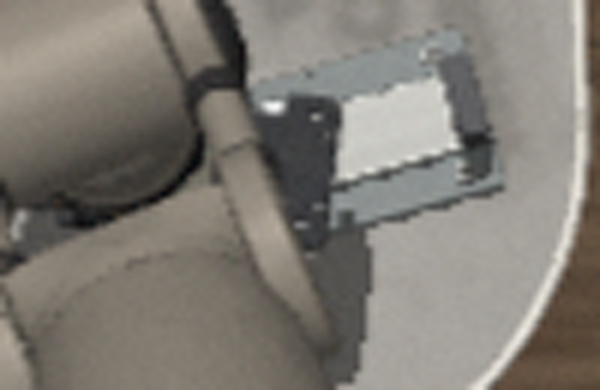

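>>> send_rows(moves=[[0, 0, 0, -2], [0, 0, 0, -2], [0, 0, 0, 0], [0, 0, 0, 0]])

```text
time: 14.2
tool_pos: [490.9, 280.5, 46.3]
tcp_rot: [0.633, 1.57, 1.081]
contact_force: [-0.0, 1.2, -5.9]
grip_width: 15.6
```

```bash
python3 - <<'E'
from h import *
plan(490.5,280.5,46,111.8)
im,K,M=cam('wrist'); np.savez('w6',im=im,K=K,M=M); save('w6.png',cv2.resize(im[100:260,130:390],None,fx=3,fy=3,interpolation=cv2.INTER_CUBIC))
E
```

```text
now [490.9 280.5  46.3] th 115.67 j1,j6 [ 22.  -93.7] F [-0.   1.2 -5.9] M [ 0.52 -0.06 -0.84] w 15.6 | shift [ 0.3  0.1 -0.3] turn 3.87 tilt x-axis [ 2.e-04  4.e-04 -1.e+00]
```

View pics/w6.png

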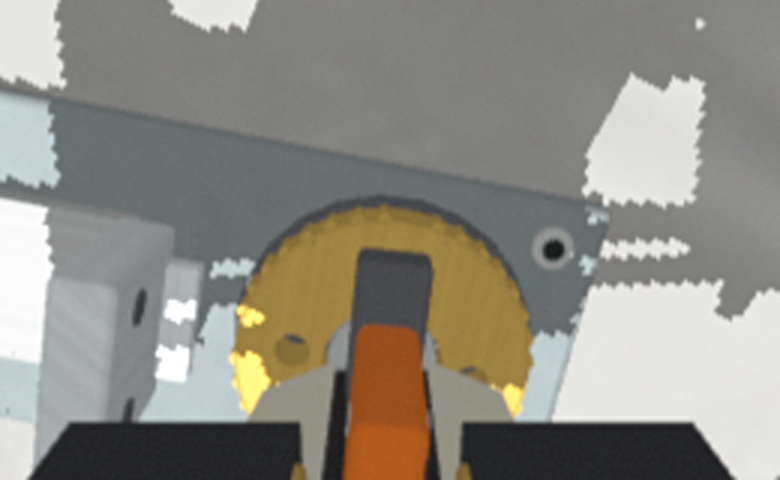

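>>> send_rows(moves=[[0, 0, 0, 2.5], [0, 0, 0, 2.5], [0, 0, 0, 2.5], [0, 0, 0, 0], [0, 0, 0, 0]])

```text
time: 14.88
tool_pos: [490.7, 280.4, 46.6]
tcp_rot: [-0.862, 1.571, -0.542]
contact_force: [-0.8, 2.0, -1.5]
grip_width: 13.8
```

```bash
python3 - <<'E'
from h import *
plan(490.5,280.5,46,108)
E
```

```text
now [490.7 280.4  46.6] th 108.33 j1,j6 [ 22.  -86.3] F [-0.8  2.  -1.5] M [ 0.33  0.14 -0.07] w 13.8 | shift [ 0.6  0.1 -0.2] turn 0.33 tilt x-axis [ 2.e-04 -1.e-04 -1.e+00]
```

>>> send_rows(moves=[[0, 0, 0, 0], [0, 0, 0, 0], [0, 0, 0, 0], [-15, 0, 0, 0], [-25, 0, 0, 0], [-35, 0, 0, 0], [-35, 0, 0, 0], [0, 0, 0, 0]], hand=0.4)

```text
time: 15.88
tool_pos: [492.5, 281.1, 160.5]
tcp_rot: [0.064, 1.563, 0.382]
contact_force: [0.4, -0.4, -0.1]
grip_width: 36.3
```

>>> send_rows(moves=[[0, -52.3, -21, 0], [0, -52.3, -21, 0], [0, -52.3, -21, 0], [0, -52.3, -21, 0], [0, -52.3, -21, 0], [0, -52.3, -21, 0], [0, -52.3, -21, 0], [0, -52.3, -21, 0]], hand=1)

```text
time: 16.88
tool_pos: [461.5, -171.3, 156.4]
tcp_rot: [1.815, 1.57, 2.133]
contact_force: [1.0, 0.1, -0.4]
grip_width: 92.1
```

>>> send_rows(moves=[[0, 0, 0, 9.1], [0, 0, 0, 9.1], [0, 0, 0, 0], [0, 0, 0, 0], [0, 0, 0, 0]])

```text
time: 17.5
tool_pos: [462.2, -169.3, 156.4]
tcp_rot: [1.343, 1.571, 1.346]
contact_force: [0.3, 0.3, -0.0]
grip_width: 91.9
```

```bash
python3 - <<'E'
from h import *
plan(460,-170,60,90)
im,K,M=cam('wrist'); np.savez('w7',im=im,K=K,M=M); save('w7.png',cv2.resize(im,(800,600),interpolation=cv2.INTER_CUBIC))
E
```

```text
now [ 462.2 -169.3  156.4] th 90.18 j1,j6 [ -29.1 -119.2] F [ 0.3  0.3 -0. ] M [0.03 0.05 0.03] w 91.9 | shift [96.4 -0.7 -2.2] turn 0.18 tilt x-axis [ 0.  0. -1.]
```

View pics/w7.png

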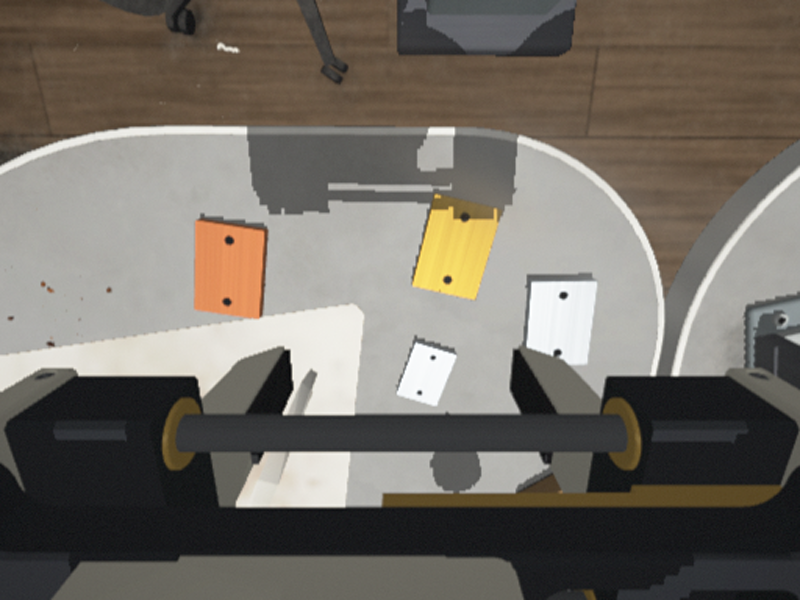

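Three blanks are present: copper (231,268), brass (457,247) and the larger white aluminium (562,320). The smaller white plate at (427,371) is the look-alike to ignore. Steel is absent. I'll compute the blank poses and the clamp yaw.

```bash
cat >> h.py <<'E'
COL={'cu':lambda H,S,V:(H<14)&(S>120)&(V>60),'brass':lambda H,S,V:(H>17)&(H<32)&(S>110)&(V>60),'alu':lambda H,S,V:(V>205)&(S<30)}
def blanks(im,K,M,guess):
    H,S,V=cv2.split(cv2.cvtColor(im,cv2.COLOR_RGB2HSV))
    for n,g in guess.items():
        m=COL[n](H,S,V); uv=w2p([[g[0],g[1],10]],K,M)[0]
        m=near(cv2.morphologyEx(m.astype(np.uint8),cv2.MORPH_OPEN,np.ones((3,3))),uv); m=cv2.morphologyEx(m.astype(np.uint8),cv2.MORPH_CLOSE,np.ones((7,7)))
        c=cv2.moments(m,True); q=p2w([[c['m10']/c['m00'],c['m01']/c['m00']]],10,K,M)[0]
        best=min((fit(m,lambda p:boxpts(p,(70,50),0,10),(q[0],q[1],a),K,M) for a in (0.,.3,-.3)),key=lambda t:t[1])
        print(n,'area',int(m.sum()),'pose',best[0][:2].round(1),'yaw',np.degrees(best[0][2]).round(1),'1-iou',round(best[1],3))
E
python3 - <<'E'
from h import *
d=np.load('w7.npz'); blanks(d['im'],d['K'],d['M'],{'cu':(456,-298),'brass':(440,-129),'alu':(498,-45)})
d=np.load('w3.npz'); im,K,M=d['im'],d['K'],d['M']
a=np.array([[403,99],[574,318],[325,172],[500,372]])/1.5625-.18
for z in (8,12):
    q=p2w(a,z,K,M); print(q.round(1),[np.degrees(np.arctan2(*(q[j]-q[i])[1::-1])).round(2) for i,j in((0,1),(2,3))], q.mean(0).round(1))
a=np.array([[404,71],[597,325],[303,168]])/1.5625-.18; q=p2w(a,8,K,M); print(q.round(1),np.degrees(np.arctan2(*(q[1]-q[0])[1::-1])).round(2),np.degrees(np.arctan2(*(q[0]-q[2])[1::-1])).round(2), np.linalg.norm(q[1]-q[0]),np.linalg.norm(q[2]-q[0]))
d=np.load('w2.npz'); q=p2w(np.array([[236,198],[281,319],[0,263]])/1.5625-.18,8,d['K'],d['M']); print(q.round(1),np.degrees(np.arctan2(*(q[2]-q[0])[1::-1])),np.degrees(np.arctan2(*(q[1]-q[0])[1::-1])))
d=np.load('w1.npz'); q=p2w(np.array([[418,210],[481,299],[195,372]])/1.5625-.18,8,d['K'],d['M']); print(q.round(1),np.degrees(np.arctan2(*(q[2]-q[0])[1::-1])),np.degrees(np.arctan2(*(q[1]-q[0])[1::-1])))
E
```

```text
cu area 2546 pose [ 460.7 -299.2] yaw -8.5 1-iou 0.067
brass area 2570 pose [ 443.3 -130. ] yaw -13.4 1-iou 0.054
alu area 1987 pose [504.8 -45.4] yaw 1.3 1-iou 0.188
[[513.9 324.4   8. ]
 [561.9 138.4   8. ]
 [449.  307.7   8. ]
 [496.9 121.2   8. ]] [np.float64(-75.55), np.float64(-75.6)] [505.4 222.9   8. ]
[[513.7 324.   12. ]
 [561.  140.6  12. ]
 [449.7 307.5  12. ]
 [496.9 123.6  12. ]] [np.float64(-75.55), np.float64(-75.6)] [505.3 223.9  12. ]
[[521.3 338.2   8. ]
 [575.2 125.7   8. ]
 [437.4 316.2   8. ]] -75.76 14.69 219.17022998088808 86.82187555563392
[[433.6 319.7   8. ]
 [518.  341.3   8. ]
 [476.7 153.4   8. ]] -75.45508396321115 14.361740098947015
[[438.4 319.2   8. ]
 [517.8 339.2   8. ]
 [490.8 107.8   8. ]] -76.07452184329388 14.122828872160335
```

>>> send_rows(moves=[[0, 19.5, -9.1, 0], [0, 19.5, -9.1, 0], [0, 0, 0, 6.8], [0, 0, 0, 6.8], [30, 0, 0, 0], [30, 0, 0, 0], [30, 0, 0, 0], [30, 0, 0, 0]], hand=1)

```text
time: 18.55
tool_pos: [443.9, -130.0, 35.8]
tcp_rot: [-0.064, 1.57, -0.299]
contact_force: [0.1, -0.1, 0.2]
grip_width: 91.9
```

>>> send_rows(moves=[[13, 0, 0, 0], [12, 0, 0, 0], [7, 0, 0, 0], [0, 0, 0, 0], [0, 0, 0, 0]])

```text
time: 19.18
tool_pos: [444.3, -130.7, 4.9]
tcp_rot: [-0.111, 1.57, -0.348]
contact_force: [-0.1, -0.8, -0.4]
grip_width: 91.9
```

```bash
python3 - <<'E'
from h import *
plan(444,-130.3,3,76.6)
E
```

```text
now [ 444.3 -130.7    4.9] th 76.45 j1,j6 [ -25.9 -102.3] F [-0.1 -0.8 -0.4] M [ 0.07  0.09 -0.  ] w 91.9 | shift [ 1.9  0.4 -0.4] turn -0.15 tilt x-axis [ 1.e-03 -3.e-04 -1.e+00]
```

>>> send_rows(moves=[[1.5, 0, 0, 0], [0, 0, 0, 0], [0, 0, 0, 0], [0, 0, 0, 0], [0, 0, 0, 0], [0, 0, 0, 0], [0, 0, 0, 0], [0, 0, 0, 0]], hand=0)

```text
time: 20.18
tool_pos: [444.0, -130.5, 2.9]
tcp_rot: [1.255, 1.571, 1.018]
contact_force: [0.8, 0.2, 0.7]
grip_width: 49.6
```

>>> send_rows(moves=[[-10, 0, 0, 0], [-25, 0, 0, 0], [-25, 0, 0, 0], [-25, 0, 0, 0], [-25, 0, 0, 0], [0, 0, 0, 0], [0, 0, 0, 0]])

```text
time: 21.05
tool_pos: [443.5, -130.4, 112.4]
tcp_rot: [2.847, 1.57, 2.61]
contact_force: [-0.5, 0.2, -1.0]
grip_width: 49.4
```

```bash
python3 - <<'E'
from h import *
plan(519,170.6,120,14.4)
im,K,M=cam('wrist'); np.savez('w8',im=im,K=K,M=M); save('w8.png',cv2.resize(im,(800,600),interpolation=cv2.INTER_CUBIC))
blanks(im,K,M,{'cu':(460.7,-299.2),'alu':(504.8,-45.4)})
E
```

```text
now [ 443.5 -130.4  112.4] th 76.45 j1,j6 [ -25.9 -102.3] F [-0.5  0.2 -1. ] M [ 0.03 -0.03  0.03] w 49.4 | shift [ -7.5 310.3   2.9] turn 62.05 tilt x-axis [-7.e-04  4.e-04 -1.e+00]
cu area 235 pose [ 462.4 -287.6] yaw -39.8 1-iou 0.923
alu area 13580 pose [437.3 -20.1] yaw 41.4 1-iou 0.724
```

View pics/w8.png

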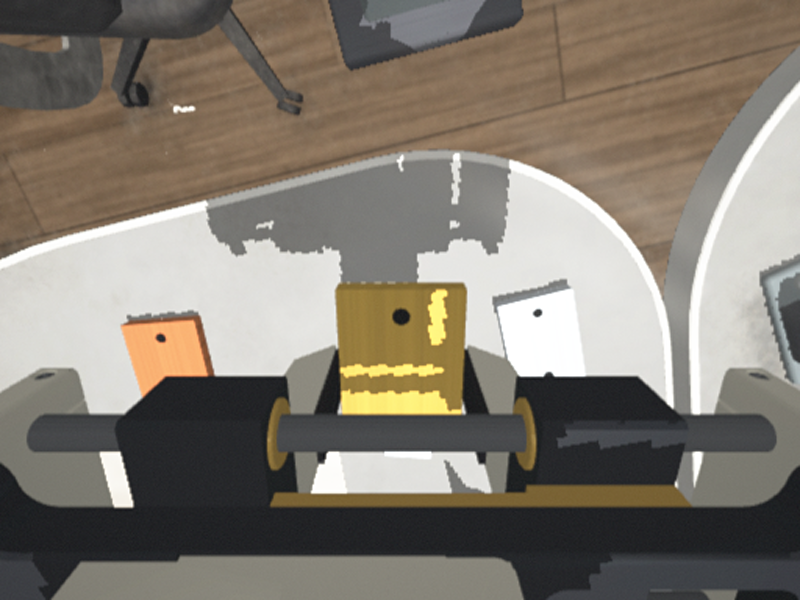

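>>> send_rows(moves=[[-7.5, 44.3, 0.4, 0], [0, 44.3, 0.4, 0], [0, 44.3, 0.4, 0], [0, 44.3, 0.4, 0], [0, 44.3, 0.4, 0], [0, 44.3, 0.4, 0], [0, 44.3, 0.4, 0], [0, 0, 0, 0]])

```text
time: 22.1
tool_pos: [519.0, 172.7, 118.9]
tcp_rot: [-3.009, 1.569, 3.041]
contact_force: [-1.2, -1.5, -1.5]
grip_width: 49.3
```

>>> send_rows(moves=[[0, 0, 0, 10.34], [0, 0, 0, 10.34], [0, 0, 0, 10.34], [0, 0, 0, 10.34], [0, 0, 0, 10.34], [0, 0, 0, 10.34], [0, 0, 0, 0], [0, 0, 0, 0]])

```text
time: 23.1
tool_pos: [519.0, 169.6, 119.9]
tcp_rot: [-1.588, 1.57, -2.905]
contact_force: [-0.8, -1.2, -1.5]
grip_width: 49.6
```

```bash
python3 - <<'E'
from h import *
plan(519,170.6,20,14.4)
im,K,M=cam('wrist'); np.savez('w9',im=im,K=K,M=M); save('w9.png',cv2.resize(im,(800,600),interpolation=cv2.INTER_CUBIC))
E
```

```text
now [519.  169.6 119.9] th 14.58 j1,j6 [10.1 -4.5] F [-0.8 -1.2 -1.5] M [-0.09 -0.   -0.03] w 49.6 | shift [99.9  0.3 -0.9] turn 0.18 tilt x-axis [-1.e-03 -3.e-04 -1.e+00]
```

View pics/w9.png

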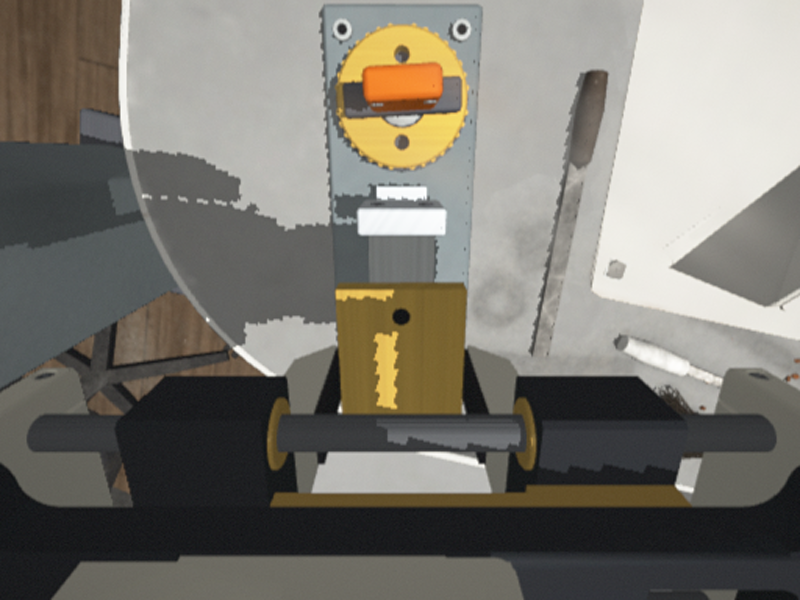

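The picture shows the bed, the jaw (402,220), the ring (402,97) and the held blank (401) all in line. The spanner is standing in the ring and the jaw is fully back. I'm lowering the blank.

>>> send_rows(moves=[[20, 0.3, -0.9, 0.18], [20, 0, 0, 0], [20, 0, 0, 0], [15, 0, 0, 0], [12, 0, 0, 0], [8, 0, 0, 0], [3.5, 0, 0, 0], [0, 0, 0, 0]])

```text
time: 24.15
tool_pos: [519.6, 171.2, 22.0]
tcp_rot: [1.745, 1.571, 0.422]
contact_force: [0.6, 0.2, -0.9]
grip_width: 49.4
```

```bash
python3 - <<'E'
from h import *
plan(519,170.6,19,14.4)
E
```

```text
now [519.6 171.2  22. ] th 14.23 j1,j6 [10.2 -4. ] F [ 0.6  0.2 -0.9] M [-0.05  0.05  0.02] w 49.4 | shift [ 3.  -0.7  0.4] turn -0.17 tilt x-axis [ 2.e-04  1.e-04 -1.e+00]
```

>>> send_rows(moves=[[1.5, -0.7, 0.4, -0.17], [1.2, 0, 0, 0], [0, 0, 0, 0], [0, 0, 0, 0]])

```text
time: 24.65
tool_pos: [518.9, 170.7, 19.3]
tcp_rot: [1.775, 1.571, 0.455]
contact_force: [0.0, 0.7, -1.2]
grip_width: 49.3
```

>>> send_rows(moves=[[0, 0, 0, 0], [0, 0, 0, 0], [0, 0, 0, 0], [0, 0, 0, 0], [0, 0, 0, 0], [0, 0, 0, 0]], hand=1)

```text
time: 25.4
tool_pos: [518.9, 170.6, 19.2]
tcp_rot: [2.317, 1.571, 0.997]
contact_force: [-0.1, -0.8, 0.1]
grip_width: 91.6
```

>>> send_rows(moves=[[-10, 0, 0, 0], [-20, 0, 0, 0], [-35, 0, 0, 0], [-35, 0, 0, 0], [0, 0, 0, 0], [0, 0, 0, 0]])

```text
time: 26.15
tool_pos: [518.4, 170.5, 119.0]
tcp_rot: [-1.809, 1.57, -3.128]
contact_force: [-0.6, -0.7, 0.2]
grip_width: 92.0
```

```bash
python3 - <<'E'
from h import *
plan(520,-50,150,90)
im,K,M=cam('wrist'); np.savez('w10',im=im,K=K,M=M)
H,S,V=cv2.split(cv2.cvtColor(im,cv2.COLOR_RGB2HSV)); m=near(COL['brass'](H,S,V),w2p([[519,170,26]],K,M)[0])
m=cv2.morphologyEx(m.astype(np.uint8),cv2.MORPH_CLOSE,np.ones((9,9))); ys,xs=np.nonzero(m); print(m.sum(),xs.min(),xs.max(),ys.min(),ys.max(), 'expected',w2p(boxpts((519,170.6,np.radians(-75.6)),(70,50),16,26),K,M).round(0).tolist())
E
```

```text
now [518.4 170.5 119. ] th 14.4 j1,j6 [10.2 -4.2] F [-0.6 -0.7  0.2] M [-0.07  0.06 -0.03] w 92.0 | shift [-31.  -53.3 214. ] turn -75.6 tilt x-axis [-4.e-04 -0.e+00 -1.e+00]
3426 231 282 153 220 expected [[231.0, 153.0], [230.0, 155.0], [282.0, 153.0], [283.0, 155.0], [233.0, 219.0], [232.0, 223.0], [280.0, 219.0], [281.0, 223.0]]
```

Brass is exactly where expected. On to the aluminium blank.

>>> send_rows(moves=[[-6.2, -10.7, 42.8, 0], [-6.2, -10.7, 42.8, 0], [-6.2, -10.7, 42.8, 0], [-6.2, -10.7, 42.8, 0], [-6.2, -10.7, 42.8, 0], [0, 0, 0, -9.45], [0, 0, 0, -9.45], [0, 0, 0, -9.45]])

```text
time: 27.2
tool_pos: [519.5, -50.0, 148.9]
tcp_rot: [-2.603, 1.568, 2.861]
contact_force: [0.3, -0.2, 0.6]
grip_width: 91.8
```

>>> send_rows(moves=[[0, 0, 0, -9.45], [0, 0, 0, -9.45], [0, 0, 0, -9.45], [0, 0, 0, -9.45], [0, 0, 0, -9.45], [0, 0, 0, 0], [0, 0, 0, 0], [0, 0, 0, 0]])

```text
time: 28.2
tool_pos: [520.1, -49.9, 149.9]
tcp_rot: [2.687, 1.57, 2.685]
contact_force: [0.5, 0.0, -0.3]
grip_width: 91.7
```

```bash
python3 - <<'E'
from h import *
plan(505,-45,3,90)
im,K,M=cam('wrist'); np.savez('w11',im=im,K=K,M=M)
COL['alu']=lambda H,S,V:(V>215)&(S<18)
blanks(im,K,M,{'alu':(504.8,-45.4)})
H,S,V=cv2.split(cv2.cvtColor(im,cv2.COLOR_RGB2HSV)); u,v=w2p([[504.8,-45.4,10]],K,M)[0].astype(int); print(u,v); print(V[v-45:v+45:6,u-50:u+50:6]); print(S[v,u-50:u+50:6])
E
```

```text
now [520.1 -49.9 149.9] th 89.9 j1,j6 [ -13.9 -103.8] F [ 0.5  0.  -0.3] M [ 0.06 -0.01  0.02] w 91.7 | shift [146.9   4.9 -15.1] turn -0.1 tilt x-axis [-5.e-04  2.e-04 -1.e+00]
alu area 2433 pose [508.8 -45.9] yaw 1.6 1-iou 0.109
260 163
[[ 98  97 100  98  96  99  97  96 100 102 106 109 110 113 113 115 111]
 [155 154 154 153 153 155 152 154 155 154 188 190 191 189 114 117 116]
 [103 102 104 103  96 110 118 125 130 126 125 131 134 106 112 115 117]
 [193 192 191 194 194 234 233 236 238 233 143 148 148 191 107 110 113]
 [193 192 192 194 195 251 250 252 149 253 249 251 252 195 195 194 193]
 [194 194 195 193 193 252 251 252 252 251 249 251 252 196 196 194 193]
 [195 193 192 193 193 252 251 252 252 251 250 251 251 195 194 193 193]
 [193 193 194 192 193 253 251 252 252 251 250 251 251 193 195 195 196]
 [188 192 191 190 188 252 251 252 252 251 250 251 251 192 195 194 197]
 [191 189 190 187 188 252 252 252 252 252 250 252 251 194 195 197 196]
 [188 188 186 188 187 253 251 252 253 252 250 252 229 196 193 193 193]
 [188 186 187 189 186 254 252 252 245 255 251 252 239 194 195 193 195]
 [187 189 189 187 188 254 254 254 251 249 241 243 225 195 193 195 194]
 [187 187 188 189 186 189 189 192 188 187 191 194 194 193 192 191 193]
 [186 188 189 188 188 188 190 189 189 189 189 190 192 191 194 191 193]]
[7 5 5 7 7 3 2 2 2 2 3 3 3 7 8 5 8]
```

>>> send_rows(moves=[[20, 4, -14.3, -1.7], [30, 0, 0, 0], [30, 0, 0, 0], [30, 0, 0, 0], [18, 0, 0, 0], [12, 0, 0, 0], [5, 0, 0, 0], [0, 0, 0, 0]])

```text
time: 29.25
tool_pos: [506.2, -46.0, 5.4]
tcp_rot: [-0.039, 1.57, -0.009]
contact_force: [0.1, -0.3, -0.3]
grip_width: 91.7
```

```bash
python3 - <<'E'
from h import *
plan(505.8,-46,3,91.6)
E
```

```text
now [506.2 -46.    5.4] th 91.69 j1,j6 [ -13.8 -105.5] F [ 0.1 -0.3 -0.3] M [ 0.05  0.02 -0.06] w 91.7 | shift [ 2.4 -0.  -0.4] turn 0.09 tilt x-axis [ 4.e-04 -0.e+00 -1.e+00]
```

>>> send_rows(moves=[[2, 0, 0, 0], [0, 0, 0, 0], [0, 0, 0, 0], [0, 0, 0, 0], [0, 0, 0, 0], [0, 0, 0, 0], [0, 0, 0, 0], [0, 0, 0, 0]], hand=0)

```text
time: 30.25
tool_pos: [506.0, -45.9, 3.3]
tcp_rot: [0.318, 1.571, 0.347]
contact_force: [-0.5, -0.3, 1.5]
grip_width: 49.4
```

>>> send_rows(moves=[[-10, 0, 0, 0], [-25, 0, 0, 0], [-30, 0, 0, 0], [-30, 0, 0, 0], [-20, 0, 0, 0], [0, 43.2, 3.9, 0], [0, 43.2, 3.9, 0], [0, 43.2, 3.9, 0]])

```text
time: 31.25
tool_pos: [513.7, 85.1, 118.8]
tcp_rot: [0.026, 1.57, 0.055]
contact_force: [0.7, -0.5, -0.7]
grip_width: 49.4
```

>>> send_rows(moves=[[0, 43.2, 3.9, 0], [0, 43.2, 3.9, 0], [0, 0, 0, 9.66], [0, 0, 0, 9.66], [0, 0, 0, 9.66], [0, 0, 0, 9.66], [0, 0, 0, 9.66], [0, 0, 0, 9.66]])

```text
time: 32.25
tool_pos: [518.8, 170.4, 118.6]
tcp_rot: [-2.03, 1.571, -3.017]
contact_force: [-0.4, 0.4, -1.2]
grip_width: 49.8
```

>>> send_rows(moves=[[0, 0, 0, 9.66], [0, 0, 0, 9.66], [0, 0, 0, 0], [0, 0, 0, 0], [0, 0, 0, 0]])

```text
time: 32.88
tool_pos: [519.0, 170.5, 118.3]
tcp_rot: [2.827, 1.571, 1.51]
contact_force: [-0.0, 0.5, -1.3]
grip_width: 49.6
```

```bash
python3 - <<'E'
from h import *
plan(519,170.6,29.5,14.4)
im,K,M=cam('wrist'); np.savez('w12',im=im,K=K,M=M)
V=im.max(2).astype(int)
for c in (225,245,256,270,285): print(c,V[166:200:1,c])
print(V[190,190:330:1])
E
```

```text
now [519.  170.5 118.3] th 14.52 j1,j6 [10.1 -4.4] F [-0.   0.5 -1.3] M [-0.09  0.02 -0.01] w 49.6 | shift [88.8  0.  -0.1] turn 0.12 tilt x-axis [ 0.e+00  1.e-04 -1.e+00]
225 [ 87  90  88  88  88  87  88  88  88  89  95 110 115 115 124 196 242 247
 244 245 244 245 245 245 245 219 149 136 135 136 136 136 135 136]
245 [119 119 120 122 121 122 120 122 120 123 120 116 116 116 122 200 245 248
 246 246 246 246 247 248 217 143 133 137 137 135 135 137 137 135]
256 [ 23  35  95 122 122 121 122 120 122 122 119 113 114 115 119 144 151 140
 139 139 140 140 140 138 142 141 140 104  39  22  22  25  25  22]
270 [124 121 123 121 121 122 122 123 121 122 118 113 117 115 114 139 162 151
 135 135 135 136 137 137 137 137 135 137 135 136 137 135 137 136]
285 [167 166 165 166 167 166 166 167 169 168 161 135 115 116 115 124 137 135
 138 136 139 137 137 137 137 137 137 138 137 136 135 138 137 137]
[ 95  97  97  99  97  98  97  98  98  98  98  98  97  97  98  99  98  99
  96  97  97  98  97  95  84 118 143 151 210 219 218 222 245 247 246 245
 248 247 172 143 149 209 218 217 220 247 250 247 246 247 249 250 180 151
 209 217 216 221 245 248 248 249 251 180 141 139 142 137 138 137 138 138
 138 139 138 137 138 137 136 134 137 134 136 134 132 133 134 134 134 137
 139 139 138 138 137 137 136 136 136 136 137 137 137 139 138 136 135 133
 129 147 170 174 172 165 162 159 157 155 155 158 159 161 161 169 170 173
 174 173 173 174 175 175 175 172 167 162 158 157 153 156]
```

>>> send_rows(moves=[[20, 0, 3.1, 0.1], [20, 0, 0, 0], [18, 0, 0, 0], [12, 0, 0, 0], [10, 0, 0, 0], [5, 0, 0, 0], [2, 0, 0, 0], [0, 0, 0, 0]])

```text
time: 33.92
tool_pos: [520.0, 167.6, 31.5]
tcp_rot: [1.606, 1.57, 0.285]
contact_force: [0.9, 0.3, -2.2]
grip_width: 50.0
```

>>> send_rows(moves=[[0, 0, 0, 0], [0, 0, 0, 0], [0, 0, 0, 0]])

```text
time: 34.3
tool_pos: [519.9, 167.5, 31.4]
tcp_rot: [1.765, 1.57, 0.444]
contact_force: [-0.2, -0.0, -0.1]
grip_width: 49.9
```

```bash
python3 - <<'E'
from h import *
plan(519.8,167.6,29.5,14.4)
E
```

```text
now [519.9 167.5  31.4] th 14.32 j1,j6 [ 9.8 -4.5] F [-0.2 -0.  -0.1] M [-0.13  0.04  0.02] w 49.9 | shift [ 1.9 -0.  -0.1] turn -0.08 tilt x-axis [ 3.e-04  1.e-04 -1.e+00]
```

>>> send_rows(moves=[[1.8, 0, 0, 0], [0, 0, 0, 0], [0, 0, 0, 0]])

```text
time: 34.67
tool_pos: [519.7, 167.5, 29.3]
tcp_rot: [-2.045, 1.571, 2.917]
contact_force: [-0.1, -0.0, -1.5]
grip_width: 49.3
```

>>> send_rows(moves=[[0, 0, 0, 0], [0, 0, 0, 0], [0, 0, 0, 0], [0, 0, 0, 0], [0, 0, 0, 0], [0, 0, 0, 0]], hand=1)

```text
time: 35.42
tool_pos: [519.8, 167.5, 29.4]
tcp_rot: [2.265, 1.571, 0.944]
contact_force: [1.0, 0.6, 0.6]
grip_width: 91.8
```

>>> send_rows(moves=[[-10, 0, 0, 0], [-20, 0, 0, 0], [-30, 0, 0, 0], [-30, 0, 0, 0], [0, 0, 0, 0], [0, 0, 0, 0]])

```text
time: 36.17
tool_pos: [519.4, 167.5, 119.2]
tcp_rot: [-1.779, 1.57, -3.1]
contact_force: [0.3, -0.6, -0.4]
grip_width: 91.7
```

```bash
python3 - <<'E'
from h import *
plan(480,-295,145,90)
im,K,M=cam('wrist'); np.savez('w13',im=im,K=K,M=M); save('w13.png',im[60:260,140:380])
print(w2p(boxpts((519.0,170.6,np.radians(-75.6)),(70,50),26,36),K,M).round(0).tolist())
V=im.max(2).astype(int); print(V[130:225:1,250]); print(V[170,215:300])
E
```

```text
now [519.4 167.5 119.2] th 14.32 j1,j6 [ 9.8 -4.5] F [ 0.3 -0.6 -0.4] M [-0.09  0.05  0.04] w 91.7 | shift [ -25.8 -152.6  438.3] turn -75.68 tilt x-axis [-4.e-04 -0.e+00 -1.e+00]
[[230.0, 152.0], [229.0, 154.0], [283.0, 151.0], [284.0, 153.0], [232.0, 220.0], [231.0, 224.0], [281.0, 220.0], [282.0, 224.0]]
[152 211 242 249 250 250 250 250 250 250 249 248 248 247 246 247 240 194
 123 101 114 116 120 132 137 139 140 137 139 137 139 137 137 135 137 136
 138 137 137 136 135 135 135 134 137 136 134 134 136 135 133 135 135 135
 133 134 132 136 135 134 134 132 133 132 132 133 132 133 131 132 133 132
 132 132 132 131 131 131 131 130 132 131 131 131 132 130 131 130 129 129
 130 129 119  85  48]
[150 166 170 169 166 167 170 171 168 107  87  86  88  89  88 106 147 149
 148 148 136 133 137 137 136 162 249 253 175 140 137 139 142 140 138 135
 135 137 138 142 144 141 140 140 139 139 141 140 138 139 136 139 135 133
 135 138 135 139 139 139 138 139 138 136 136 137 138 137 139 141 163 165
 168 168 167 169 167 170 167 169 168 169 171 167 164]
```

>>> send_rows(moves=[[0, 0, 0, -9.45], [0, 0, 0, -9.45], [0, 0, 0, -9.45], [0, 0, 0, -9.45], [0, 0, 0, -9.45], [0, 0, 0, -9.45], [0, 0, 0, -9.45], [0, 0, 0, -9.45]])

```text
time: 37.22
tool_pos: [519.1, 167.4, 118.1]
tcp_rot: [-2.999, 1.568, -2.995]
contact_force: [0.1, -0.2, 0.1]
grip_width: 92.3
```

>>> send_rows(moves=[[-3.2, -57.7, -5, 0], [-3.2, -57.7, -5, 0], [-3.2, -57.7, -5, 0], [-3.2, -57.7, -5, 0], [-3.2, -57.7, -5, 0], [-3.2, -57.7, -5, 0], [-3.2, -57.7, -5, 0], [-3.2, -57.7, -5, 0]])

```text
time: 38.22
tool_pos: [478.2, -295.6, 143.9]
tcp_rot: [2.334, 1.569, 2.332]
contact_force: [0.9, 0.7, 0.0]
grip_width: 92.1
```

>>> send_rows(moves=[[0, 0, 0, 0], [0, 0, 0, 0], [0, 0, 0, 0]])

```text
time: 38.6
tool_pos: [479.2, -292.4, 144.5]
tcp_rot: [2.255, 1.569, 2.255]
contact_force: [0.5, 0.1, -0.1]
grip_width: 91.9
```

```bash
python3 - <<'E'
from h import *
plan(461.5,-299.5,3,81.5)
im,K,M=cam('wrist'); np.savez('w14',im=im,K=K,M=M); save('w14.png',cv2.resize(im,(800,600)))
COL['cu']=lambda H,S,V:((H<14)|(H>175))&(S>90)&(V>40)
blanks(im,K,M,{'cu':(460.7,-299.2)})
E
```

```text
now [ 479.2 -292.4  144.5] th 90.01 j1,j6 [ -39.2 -129.2] F [ 0.5  0.1 -0.1] M [ 0.03 -0.01 -0.03] w 91.9 | shift [141.5  -7.3 -17.5] turn 8.51 tilt x-axis [-0.001   0.0012 -1.    ]
cu area 2807 pose [ 460.2 -299.5] yaw -8.8 1-iou 0.029
```

>>> send_rows(moves=[[20, -7.4, -18.2, 8.8], [30, 0, 0, 0], [30, 0, 0, 0], [25, 0, 0, 0], [18, 0, 0, 0], [10, 0, 0, 0], [5, 0, 0, 0], [0, 0, 0, 0]])

```text
time: 39.65
tool_pos: [461.2, -301.2, 7.2]
tcp_rot: [-0.261, 1.57, -0.415]
contact_force: [-0.1, -0.7, 0.3]
grip_width: 91.7
```

```bash
python3 - <<'E'
from h import *
plan(461,-299.8,3,81.2)
E
```

```text
now [ 461.2 -301.2    7.2] th 81.14 j1,j6 [ -41.1 -122.3] F [-0.1 -0.7  0.3] M [ 0.   -0.01  0.01] w 91.7 | shift [ 4.2  1.4 -0.4] turn -0.06 tilt x-axis [ 3.e-04 -1.e-04 -1.e+00]
```

>>> send_rows(moves=[[2.5, 1.4, -0.4, 0], [1.5, 0, 0, 0], [0, 0, 0, 0], [0, 0, 0, 0]])

```text
time: 40.15
tool_pos: [460.8, -300.0, 3.1]
tcp_rot: [-0.111, 1.571, -0.266]
contact_force: [0.1, 0.9, -0.7]
grip_width: 91.7
```

>>> send_rows(moves=[[0, 0, 0, 0], [0, 0, 0, 0], [0, 0, 0, 0], [0, 0, 0, 0], [0, 0, 0, 0], [0, 0, 0, 0], [0, 0, 0, 0], [0, 0, 0, 0]], hand=0)

```text
time: 41.15
tool_pos: [460.7, -299.9, 3.0]
tcp_rot: [1.56, 1.571, 1.405]
contact_force: [0.9, -0.1, 0.2]
grip_width: 49.3
```

>>> send_rows(moves=[[-10, 0, 0, 0], [-25, 0, 0, 0], [-30, 0, 0, 0], [-30, 0, 0, 0], [-25, 0, 0, 0], [0, 0, 0, 0], [0, 0, 0, 0]])

```text
time: 42.02
tool_pos: [460.3, -299.5, 122.2]
tcp_rot: [2.54, 1.57, 2.385]
contact_force: [-0.2, -0.8, -1.0]
grip_width: 49.4
```

```bash
python3 - <<'E'
from h import *
plan(519,170.6,123,14.4)
E
```

```text
now [ 460.3 -299.5  122.2] th 81.12 j1,j6 [ -41.1 -122.2] F [-0.2 -0.8 -1. ] M [ 0.05 -0.01  0.04] w 49.4 | shift [-4.000e-01  4.736e+02 -1.460e+01] turn 66.72 tilt x-axis [-9.e-04  9.e-04 -1.e+00]
```

>>> send_rows(moves=[[0, 59.2, -1.8, 0], [0, 59.2, -1.8, 0], [0, 59.2, -1.8, 0], [0, 59.2, -1.8, 0], [0, 59.2, -1.8, 0], [0, 59.2, -1.8, 0], [0, 59.2, -1.8, 0], [0, 59.2, -1.8, 0]])

```text
time: 43.02
tool_pos: [518.9, 172.0, 121.6]
tcp_rot: [-2.785, 1.568, -2.94]
contact_force: [0.8, 0.2, -2.1]
grip_width: 49.4
```

>>> send_rows(moves=[[0, 0, 0, 9.53], [0, 0, 0, 9.53], [0, 0, 0, 9.53], [0, 0, 0, 9.53], [0, 0, 0, 9.53], [0, 0, 0, 9.53], [0, 0, 0, 9.53], [0, 0, 0, 0]])

```text
time: 44.02
tool_pos: [518.9, 170.0, 121.6]
tcp_rot: [-1.662, 1.568, -2.98]
contact_force: [0.4, -0.5, -1.2]
grip_width: 49.3
```

>>> send_rows(moves=[[0, 0, 0, 0], [0, 0, 0, 0]])

```text
time: 44.28
tool_pos: [519.5, 170.1, 122.7]
tcp_rot: [-1.733, 1.57, -3.051]
contact_force: [0.8, -0.4, -0.7]
grip_width: 49.3
```

```bash
python3 - <<'E'
from h import *
plan(519,170.6,40,14.4)
im,K,M=cam('wrist'); np.savez('w15',im=im,K=K,M=M); save('w15.png',cv2.resize(im,(800,600),interpolation=cv2.INTER_CUBIC))
for c in (225,245,270,285): print(c,im[172:194,c].tolist())
E
```

```text
now [519.5 170.1 122.7] th 14.51 j1,j6 [10.1 -4.4] F [ 0.8 -0.4 -0.7] M [-0.08  0.04  0.01] w 49.3 | shift [82.7 -0.3 -0.6] turn 0.11 tilt x-axis [-6.e-04 -1.e-04 -1.e+00]
225 [[82, 89, 89], [81, 86, 88], [83, 88, 90], [81, 87, 88], [82, 88, 88], [82, 88, 89], [82, 88, 88], [82, 89, 89], [83, 90, 91], [82, 87, 88], [96, 78, 71], [104, 67, 46], [100, 61, 38], [105, 66, 43], [150, 93, 60], [211, 130, 84], [230, 146, 94], [234, 150, 95], [231, 143, 92], [184, 112, 71], [129, 79, 51], [120, 74, 47]]
245 [[133, 137, 140], [131, 135, 137], [131, 135, 137], [133, 136, 138], [134, 136, 139], [132, 134, 137], [131, 135, 138], [133, 137, 138], [133, 139, 140], [133, 137, 137], [119, 108, 105], [103, 66, 48], [103, 64, 43], [103, 64, 40], [152, 94, 62], [211, 130, 83], [232, 148, 95], [192, 117, 74], [127, 79, 50], [119, 74, 49], [121, 75, 48], [121, 75, 48]]
270 [[129, 132, 134], [130, 133, 136], [132, 135, 137], [130, 133, 135], [132, 135, 137], [131, 136, 137], [133, 136, 138], [131, 135, 136], [132, 136, 137], [129, 134, 135], [118, 105, 102], [106, 68, 50], [104, 65, 41], [106, 67, 45], [113, 71, 48], [120, 77, 50], [122, 78, 51], [124, 78, 52], [123, 78, 53], [121, 76, 50], [123, 76, 50], [123, 77, 50]]
285 [[156, 166, 167], [158, 167, 169], [157, 166, 169], [159, 169, 170], [158, 168, 171], [158, 166, 169], [158, 168, 171], [158, 169, 171], [158, 169, 172], [159, 169, 172], [134, 130, 130], [106, 71, 53], [105, 66, 43], [106, 66, 44], [109, 70, 45], [121, 76, 50], [122, 75, 48], [124, 78, 51], [122, 78, 51], [123, 78, 52], [122, 76, 49], [123, 77, 49]]
```

>>> send_rows(moves=[[20, -0.3, -0.6, 0.1], [18, 0, 0, 0], [16, 0, 0, 0], [12, 0, 0, 0], [9, 0, 0, 0], [5, 0, 0, 0], [1.5, 0, 0, 0], [0, 0, 0, 0]])

```text
time: 45.32
tool_pos: [519.4, 170.8, 41.8]
tcp_rot: [1.613, 1.57, 0.292]
contact_force: [0.4, -0.2, -0.8]
grip_width: 49.3
```

>>> send_rows(moves=[[0, 0, 0, 0], [0, 0, 0, 0], [0, 0, 0, 0]])

```text
time: 45.7
tool_pos: [519.3, 170.7, 41.7]
tcp_rot: [1.588, 1.57, 0.267]
contact_force: [-0.4, 0.2, -0.8]
grip_width: 49.5
```

```bash
python3 - <<'E'
from h import *
plan(519,170.6,39.2,14.4)
E
```

```text
now [519.3 170.7  41.7] th 14.31 j1,j6 [10.2 -4.1] F [-0.4  0.2 -0.8] M [-0.08  0.02 -0.02] w 49.5 | shift [ 2.5 -0.3  0. ] turn -0.09 tilt x-axis [ 3.e-04  1.e-04 -1.e+00]
```

>>> send_rows(moves=[[1.5, -0.3, 0, 0], [0.9, 0, 0, 0], [0, 0, 0, 0], [0, 0, 0, 0]])

```text
time: 46.2
tool_pos: [518.9, 170.6, 39.1]
tcp_rot: [2.554, 1.571, 1.233]
contact_force: [0.4, 0.7, -1.7]
grip_width: 49.4
```

>>> send_rows(moves=[[0, 0, 0, 0], [0, 0, 0, 0], [0, 0, 0, 0], [0, 0, 0, 0], [0, 0, 0, 0], [0, 0, 0, 0]], hand=1)

```text
time: 46.95
tool_pos: [518.9, 170.6, 39.1]
tcp_rot: [2.553, 1.571, 1.232]
contact_force: [-0.2, -0.6, -0.1]
grip_width: 91.2
```

>>> send_rows(moves=[[-10, 0, 0, 0], [-20, 0, 0, 0], [-30, 0, 0, 0], [-30, 0, 0, 0], [0, 0, 0, 0], [0, 0, 0, 0], [0, 0, 0, 0]])

```text
time: 47.82
tool_pos: [518.3, 170.5, 128.2]
tcp_rot: [-1.687, 1.569, -3.008]
contact_force: [-0.3, 0.9, 0.2]
grip_width: 91.9
```

```bash
python3 - <<'E'
from h import *
plan(490.7,280.4,120,108.3)
im,K,M=cam('wrist'); np.savez('w16',im=im,K=K,M=M); save('w16.png',cv2.resize(im,(800,600),interpolation=cv2.INTER_CUBIC))
print((np.array(w2p(boxpts((519.0,170.6,np.radians(-75.6)),(70,50),36,46),K,M))*1.5625).round(0).tolist())
H,S,V=cv2.split(cv2.cvtColor(im,cv2.COLOR_RGB2HSV)); m=near((H<16)&(S>120)&(V>60),w2p([[491,280,85]],K,M)[0]); ys,xs=np.nonzero(m); print('grip',m.sum(),p2w([[xs.mean(),ys.mean()]],85,K,M))
E
```

```text
now [518.3 170.5 128.2] th 14.31 j1,j6 [10.2 -4.2] F [-0.3  0.9  0.2] M [-0.08  0.   -0.01] w 91.9 | shift [   8.2    0.5 -113.3] turn -93.99 tilt x-axis [-1.9e-03 -3.0e-04 -1.0e+00]
[[360.0, 242.0], [358.0, 246.0], [443.0, 242.0], [445.0, 246.0], [363.0, 349.0], [362.0, 356.0], [440.0, 349.0], [441.0, 355.0]]
grip 1250 [[491.85710674 278.28556395  85.        ]]
```

View pics/w16.png

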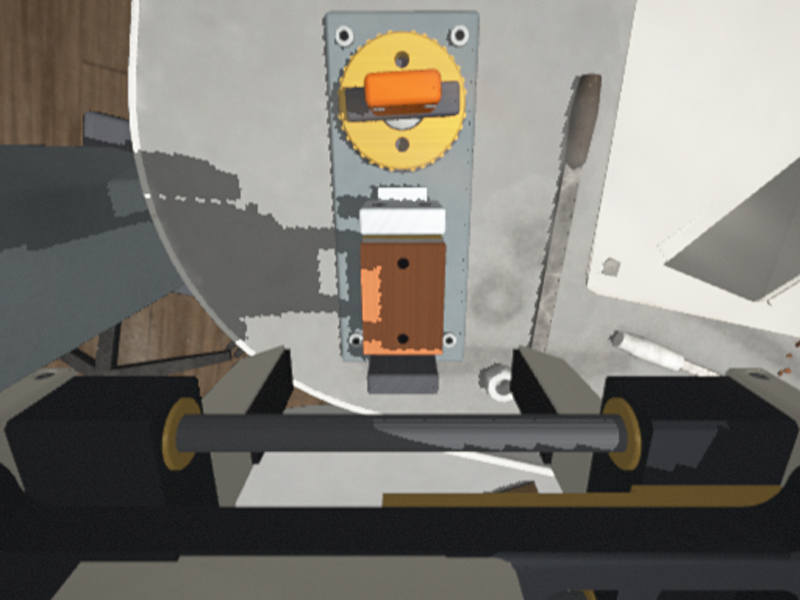

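The copper lies squarely on top at (403,298), matching the predicted outline. The spanner stands upright in the ring at (402,90). I'm re-gripping the spanner.

>>> send_rows(moves=[[0, 0.2, -37.8, 0], [0, 0.2, -37.8, 0], [0, 0.1, -37.7, 0], [0, 0, 0, -10.44], [0, 0, 0, -10.44], [0, 0, 0, -10.44], [0, 0, 0, -10.44], [0, 0, 0, -10.44]], hand=0.4)

```text
time: 48.88
tool_pos: [491.0, 280.4, 128.2]
tcp_rot: [-2.408, 1.569, -2.812]
contact_force: [0.4, -0.0, -0.1]
grip_width: 36.9
```

>>> send_rows(moves=[[0, 0, 0, -10.44], [0, 0, 0, -10.44], [0, 0, 0, -10.44], [0, 0, 0, -10.44], [0, 0, 0, 0], [0, 0, 0, 0]])

```text
time: 49.62
tool_pos: [491.2, 280.5, 128.7]
tcp_rot: [3.069, 1.57, -2.899]
contact_force: [-0.3, -0.3, -0.8]
grip_width: 36.8
```

```bash
python3 - <<'E'
from h import *
plan(490.7,280.4,46.5,108.3)
E
```

```text
now [491.2 280.5 128.7] th 108.06 j1,j6 [ 22.  -86.1] F [-0.3 -0.3 -0.8] M [ 0.08  0.04 -0.  ] w 36.8 | shift [82.2  0.1 -0.5] turn -0.24 tilt x-axis [-7.e-04 -2.e-04 -1.e+00]
```

>>> send_rows(moves=[[20, 0.1, -0.5, -0.2], [20, 0, 0, 0], [18, 0, 0, 0], [12, 0, 0, 0], [8, 0, 0, 0], [3, 0, 0, 0], [0, 0, 0, 0], [0, 0, 0, 0]])

```text
time: 50.62
tool_pos: [491.2, 280.6, 48.6]
tcp_rot: [0.121, 1.57, 0.443]
contact_force: [-0.6, -0.2, -0.2]
grip_width: 36.7
```

>>> send_rows(moves=[[0, 0, 0, 0], [0, 0, 0, 0], [0, 0, 0, 0], [0, 0, 0, 0], [0, 0, 0, 0], [0, 0, 0, 0]], hand=0)

```text
time: 51.38
tool_pos: [490.9, 280.6, 48.2]
tcp_rot: [0.932, 1.57, 1.254]
contact_force: [-0.7, 0.8, 1.6]
grip_width: 13.9
```

```bash
python3 - <<'E'
from h import *
plan(490.7,280.4,46.5,108.3)
E
```

```text
now [490.9 280.6  48.2] th 108.46 j1,j6 [ 22.  -86.5] F [-0.7  0.8  1.6] M [ 0.26  0.18 -0.08] w 13.9 | shift [ 1.7 -0.1 -0.2] turn 0.16 tilt x-axis [ 1.e-04  3.e-04 -1.e+00]
```

>>> send_rows(moves=[[0, 0, 0, 6], [0, 0, 0, 6], [0, 0, 0, 6], [0, 0, 0, 6], [0, 0, 0, 6], [0, 0, 0, 6], [0, 0, 0, 6], [0, 0, 0, 6]])

```text
time: 52.38
tool_pos: [491.0, 280.1, 48.3]
tcp_rot: [-0.672, 1.57, -1.19]
contact_force: [-1.3, -1.0, 3.2]
grip_width: 13.6
```

>>> send_rows(moves=[[0, 0, 0, 6], [0, 0, 0, 6], [0, 0, 0, 6], [0, 0, 0, 6], [0, 0, 0, 6], [0, 0, 0, 6], [0, 0, 0, 6], [0, 0, 0, 6]])

```text
time: 53.38
tool_pos: [490.5, 279.7, 48.3]
tcp_rot: [-0.796, 1.569, -2.152]
contact_force: [-1.2, -2.7, 4.8]
grip_width: 13.9
```

```bash
python3 - <<'E'
from h import *
plan(490.7,280.4,48.2,12.4)
E
```

```text
now [490.5 279.7  48.3] th 12.31 j1,j6 [21.9  9.7] F [-1.2 -2.7  4.8] M [-0.47  0.42  0.12] w 13.9 | shift [ 0.1  0.3 -0.6] turn -0.09 tilt x-axis [-9.0e-04 -1.3e-03 -1.0e+00]
```

>>> send_rows(moves=[[0, 0, 0, 6], [0, 0, 0, 6], [0, 0, 0, 6], [0, 0, 0, 6], [0, 0, 0, 6], [0, 0, 0, 6], [0, 0, 0, 6], [0, 0, 0, 6]])

```text
time: 54.38
tool_pos: [489.9, 279.8, 48.3]
tcp_rot: [-0.362, 1.568, -2.556]
contact_force: [-4.8, -1.3, 5.6]
grip_width: 13.7
```

>>> send_rows(moves=[[0, 0, 0, 6], [0, 0, 0, 6], [0, 0, 0, 6], [0, 0, 0, 6]])

```text
time: 54.88
tool_pos: [489.7, 280.0, 48.2]
tcp_rot: [-0.105, 1.568, -2.718]
contact_force: [-5.9, -1.3, 5.2]
grip_width: 14.2
```

```bash
python3 - <<'E'
from h import *
plan(490.7,280.4,48.2,-59.6)
E
```

```text
now [489.7 280.   48.2] th -59.69 j1,j6 [22.  81.7] F [-5.9 -1.3  5.2] M [-0.17  0.99  0.17] w 14.2 | shift [ 0.   0.2 -1.1] turn -0.09 tilt x-axis [-0.0025 -0.0011 -1.    ]
```

>>> send_rows(moves=[[0, -0.5, 0.9, 0], [0, 0, 0, 6], [0, 0, 0, 6], [0, 0, 0, 6], [0, 0, 0, 3], [0, 0, 0, 0]])

```text
time: 55.62
tool_pos: [489.6, 280.4, 48.2]
tcp_rot: [0.317, 1.57, -2.658]
contact_force: [-2.5, -0.6, 4.7]
grip_width: 14.2
```

```bash
python3 - <<'E'
from h import *
plan(490.7,280.4,48.2,-80.6)
E
```

```text
now [489.6 280.4  48.2] th -80.43 j1,j6 [ 22.  102.5] F [-2.5 -0.6  4.7] M [-0.13  0.67  0.01] w 14.2 | shift [ 0.   0.1 -1.1] turn 0.17 tilt x-axis [-4.e-04 -2.e-04 -1.e+00]
```

>>> send_rows(moves=[[0, 0, 0, 3], [0, 0, 0, 3], [0, 0, 0, 3], [0, 0, 0, 2], [0, 0, 0, 0], [0, 0, 0, 0]])

```text
time: 56.38
tool_pos: [489.6, 280.5, 48.3]
tcp_rot: [-0.309, 1.57, 2.807]
contact_force: [-3.2, 0.6, 5.7]
grip_width: 13.5
```

```bash
python3 - <<'E'
from h import *
plan(490.7,280.4,48.2,-91.6)
im,K,M=cam('wrist'); np.savez('w17',im=im,K=K,M=M)
E
```

```text
now [489.6 280.5  48.3] th -91.48 j1,j6 [ 22.  113.5] F [-3.2  0.6  5.7] M [-0.01  0.76  0.03] w 13.5 | shift [ 0.1  0.1 -1.1] turn 0.12 tilt x-axis [-3.e-04  1.e-04 -1.e+00]
```

>>> send_rows(moves=[[0, 0, 0, 3], [0, 0, 0, 3], [0, 0, 0, 0], [0, 0, 0, 0]])

```text
time: 56.92
tool_pos: [489.9, 280.5, 48.2]
tcp_rot: [3.026, 1.571, -0.245]
contact_force: [-3.4, -0.1, 5.8]
grip_width: 14.4
```

```bash
python3 - <<'E'
from h import *
plan(490.7,280.4,48.2,-97.5)
im,K,M=cam('wrist'); np.savez('w18',im=im,K=K,M=M); save('w18.png',cv2.resize(im[100:260,130:390],None,fx=3,fy=3,interpolation=cv2.INTER_CUBIC))
E
```

```text
now [489.9 280.5  48.2] th -97.4 j1,j6 [ 22.  119.4] F [-3.4 -0.1  5.8] M [-0.03  0.66  0.71] w 14.4 | shift [ 0.  -0.  -0.8] turn 0.1 tilt x-axis [ 2.e-04 -1.e-04 -1.e+00]
```

>>> send_rows(moves=[[0, 0, 0, 2], [0, 0, 0, 0], [0, 0, 0, -3], [0, 0, 0, -3], [0, 0, 0, 0], [0, 0, 0, 0]])

```text
time: 57.72
tool_pos: [490.3, 280.5, 48.3]
tcp_rot: [-2.556, 1.57, 0.522]
contact_force: [-1.0, 0.5, 4.5]
grip_width: 13.9
```

```bash
python3 - <<'E'
from h import *
plan(490.7,280.4,48.2,-97.5)
E
```

```text
now [490.3 280.5  48.3] th -93.61 j1,j6 [ 22.  115.6] F [-1.   0.5  4.5] M [-0.08  0.27  0.03] w 13.9 | shift [ 0.1  0.1 -0.4] turn 3.89 tilt x-axis [ 8.e-04  5.e-04 -1.e+00]
```

>>> send_rows(moves=[[-5, 0, 0, 0], [-10, 0, 0, 0], [-15, 0, 0, 0], [-25, 0, 0, 0], [-25, 0, 0, 0], [0, 0, 0, -3.6], [0, 0, 0, 0], [0, 0, 0, 0]])

```text
time: 58.72
tool_pos: [489.7, 280.4, 128.3]
tcp_rot: [0.22, 1.571, -2.922]
contact_force: [0.2, 0.3, 0.0]
grip_width: 14.3
```

```bash
python3 - <<'E'
from h import *
plan(491.5,428.7,128,-90)
im,K,M=cam('wrist'); np.savez('w19',im=im,K=K,M=M)
for r in range(172,226,2): print(r,[im[r,c].tolist() for c in (251,256,262)])
E
```

```text
now [489.7 280.4 128.3] th -90.0 j1,j6 [ 22. 112.] F [0.2 0.3 0. ] M [-0.01  0.22  0.03] w 14.3 | shift [   0.2 -148.3   -1.8] turn -0.0 tilt x-axis [-2.e-04 -0.e+00 -1.e+00]
172 [[231, 194, 91], [230, 193, 93], [233, 198, 93]]
174 [[205, 172, 101], [206, 201, 186], [199, 167, 100]]
176 [[213, 217, 217], [228, 231, 230], [209, 215, 213]]
178 [[228, 231, 230], [233, 235, 234], [223, 226, 224]]
180 [[230, 232, 230], [229, 232, 230], [223, 225, 224]]
182 [[173, 176, 175], [174, 178, 176], [166, 169, 168]]
184 [[60, 62, 64], [59, 61, 66], [61, 63, 66]]
186 [[81, 83, 86], [81, 83, 87], [82, 83, 86]]
188 [[102, 102, 108], [101, 103, 108], [98, 101, 105]]
190 [[82, 84, 89], [83, 85, 91], [79, 82, 86]]
192 [[101, 104, 109], [104, 105, 109], [101, 103, 107]]
194 [[101, 104, 109], [104, 106, 111], [101, 102, 107]]
196 [[102, 104, 110], [104, 105, 112], [100, 101, 107]]
198 [[102, 104, 110], [103, 103, 109], [100, 101, 107]]
200 [[101, 103, 108], [103, 104, 110], [100, 101, 106]]
202 [[102, 104, 109], [103, 105, 110], [101, 103, 107]]
204 [[102, 104, 109], [103, 106, 111], [101, 103, 109]]
206 [[111, 102, 101], [114, 101, 101], [110, 99, 96]]
208 [[161, 81, 30], [162, 81, 29], [163, 81, 29]]
210 [[163, 81, 23], [162, 81, 26], [163, 80, 25]]
212 [[162, 81, 26], [162, 80, 24], [162, 80, 21]]
214 [[163, 80, 25], [163, 80, 24], [163, 81, 25]]
216 [[162, 80, 24], [163, 80, 24], [165, 82, 28]]
218 [[162, 79, 22], [163, 79, 21], [162, 82, 22]]
220 [[165, 83, 27], [164, 81, 25], [164, 81, 24]]
222 [[163, 80, 26], [164, 83, 25], [166, 83, 26]]
224 [[164, 81, 23], [166, 81, 25], [166, 83, 27]]
```

>>> send_rows(moves=[[0, -37.1, -0.8, 0], [0, -37.1, -0.8, 0], [0, -37.1, -0.7, 0], [0, -37.1, -0.7, 0], [0, 0, 0, 0], [25, 0, 0, 0], [25, 0, 0, 0], [0, 0, 0, 0]])

```text
time: 59.78
tool_pos: [491.5, 426.9, 75.8]
tcp_rot: [0.64, 1.565, -2.501]
contact_force: [-0.0, -0.3, -1.1]
grip_width: 13.9
```

>>> send_rows(moves=[[0, 0, 0, 0], [0, 0, 0, 0]])

```text
time: 60.02
tool_pos: [493.4, 429.0, 79.6]
tcp_rot: [-2.548, 1.568, 0.595]
contact_force: [0.3, 1.0, -0.8]
grip_width: 13.8
```

```bash
python3 - <<'E'
from h import *
plan(492.7,428.7,41,-90)
E
```

```text
now [493.4 429.   79.6] th -89.95 j1,j6 [ 34.3 124.3] F [ 0.3  1.  -0.8] M [-0.07  0.19 -0.03] w 13.8 | shift [38.6  0.4  0.8] turn 0.05 tilt x-axis [ 0.002   0.0013 -1.    ]
```

>>> send_rows(moves=[[10, 0.4, 0.8, 0], [8, 0, 0, 0], [6, 0, 0, 0], [5, 0, 0, 0], [3, 0, 0, 0], [2, 0, 0, 0], [0, 0, 0, 0], [0, 0, 0, 0]])

```text
time: 61.02
tool_pos: [492.0, 428.5, 44.4]
tcp_rot: [-2.409, 1.57, 0.734]
contact_force: [0.3, 0.3, -1.2]
grip_width: 13.7
```

```bash
python3 - <<'E'
from h import *
plan(492.7,428.7,41,-90)
E
```

```text
now [492.  428.5  44.4] th -89.94 j1,j6 [ 34.3 124.3] F [ 0.3  0.3 -1.2] M [-0.03  0.14 -0.  ] w 13.7 | shift [ 3.4 -0.2 -0.7] turn 0.06 tilt x-axis [ 4.e-04  3.e-04 -1.e+00]
```

No contact force with the pins about 6 mm into the slot. I'm lowering the rest of the way, releasing and lifting.

>>> send_rows(moves=[[1.5, -0.2, -0.5, 0], [1.5, 0, 0, 0], [0.7, 0, 0, 0], [0, 0, 0, 0], [0, 0, 0, 0]])

```text
time: 61.65
tool_pos: [492.4, 428.6, 40.4]
tcp_rot: [-1.479, 1.571, 1.664]
contact_force: [-0.9, -0.2, -1.6]
grip_width: 13.9
```

>>> send_rows(moves=[[0, 0, 0, 0], [0, 0, 0, 0], [0, 0, 0, 0], [0, 0, 0, 0], [0, 0, 0, 0]], hand=0.4)

```text
time: 62.28
tool_pos: [492.4, 428.7, 40.5]
tcp_rot: [-2.252, 1.571, 0.891]
contact_force: [-0.6, -0.0, 0.5]
grip_width: 36.6
```

>>> send_rows(moves=[[-10, 0, 0, 0], [-20, 0, 0, 0], [-30, 0, 0, 0], [-30, 0, 0, 0], [0, 0, 0, 0], [0, 0, 0, 0]])

```text
time: 63.02
tool_pos: [492.0, 428.4, 130.0]
tcp_rot: [0.573, 1.57, -2.567]
contact_force: [-0.2, -1.3, 0.3]
grip_width: 36.6
```

```bash
python3 - <<'E'
from h import *
plan(518.3,170.5,128.2,14.3)
im,K,M=cam('wrist'); np.savez('w20',im=im,K=K,M=M)
H,S,V=cv2.split(cv2.cvtColor(im,cv2.COLOR_RGB2HSV)); m=near((H<16)&(S>120)&(V>60),w2p([[491,428,60]],K,M)[0]); ys,xs=np.nonzero(m); print(m.sum(),xs.min(),xs.max(),ys.min(),ys.max())
print(w2p(boxpts((491.8,428.6,0),(34,14),31,77),K,M).round(0).tolist())
E
```

```text
now [492.  428.4 130. ] th -89.93 j1,j6 [ 34.3 124.3] F [-0.2 -1.3  0.3] M [-0.06  0.2   0.03] w 36.6 | shift [  1.9 257.9 -26. ] turn -104.23 tilt x-axis [-7.e-04 -4.e-04 -1.e+00]
779 248 264 173 222
[[263.0, 205.0], [264.0, 225.0], [249.0, 205.0], [248.0, 225.0], [263.0, 173.0], [264.0, 188.0], [249.0, 173.0], [247.0, 188.0]]
```

>>> send_rows(moves=[[0, 43, -4.3, 0], [0, 43, -4.3, 0], [0, 43, -4.3, 0], [0, 43, -4.3, 0], [0, 43, -4.3, 0], [0, 43, -4.3, 0], [0, 0, 0, -10.42], [0, 0, 0, -10.42]], hand=1)

```text
time: 64.08
tool_pos: [517.9, 169.7, 129.3]
tcp_rot: [-0.246, 1.568, -3.018]
contact_force: [1.1, -0.5, 0.3]
grip_width: 91.8
```

>>> send_rows(moves=[[0, 0, 0, -10.42], [0, 0, 0, -10.42], [0, 0, 0, -10.42], [0, 0, 0, -10.42], [0, 0, 0, -10.42], [0, 0, 0, -10.42], [0, 0, 0, -10.42], [0, 0, 0, -10.42]])

```text
time: 65.08
tool_pos: [517.8, 170.5, 129.2]
tcp_rot: [-1.677, 1.568, -2.993]
contact_force: [-0.1, -0.1, -0.1]
grip_width: 91.6
```

>>> send_rows(moves=[[0, 0, 0, 0], [0, 0, 0, 0], [0, 0, 0, 0]])

```text
time: 65.45
tool_pos: [518.4, 170.6, 130.2]
tcp_rot: [-1.791, 1.57, -3.115]
contact_force: [0.3, -0.9, -0.4]
grip_width: 91.5
```

```bash
python3 - <<'E'
from h import *
plan(518.3,170.5,128.2,14.3)
im,K,M=cam('wrist'); np.savez('w21',im=im,K=K,M=M); save('w21.png',cv2.resize(im,(800,600),interpolation=cv2.INTER_CUBIC))
u=np.array([.2487,-.9686]); c=np.array([490.9,280.1])+120*u
print((np.array(w2p(boxpts((*c,np.radians(-75.6)),(70,50),36,46),K,M))*1.5625).round(0).tolist())
j=np.array([490.9,280.1])+(55+29.5)*u; n=np.array([.9686,.2487]); print('jaw face top edge expected tight',(w2p([[*(j-23*n),63],[*(j+23*n),63]],K,M)*1.5625).round(0).tolist())
V=im.max(2)
top=cv2.fillConvexPoly(np.zeros(V.shape,np.uint8),cv2.convexHull(w2p(cylpts((491,280.2),62,26,26),K,M).astype(np.int32)),1)
n,l,s,c=cv2.connectedComponentsWithStats(((V<110)&(top>0)).astype(np.uint8))
for i in range(1,n):
    if s[i,4]>8: q=p2w(c[i],26,K,M)[0][:2]-[491,280.2]; print('hole',np.hypot(*q).round(1),np.degrees(np.arctan2(q[1],q[0])).round(1))
E
```

```text
now [518.4 170.6 130.2] th 14.15 j1,j6 [10.2 -4. ] F [ 0.3 -0.9 -0.4] M [-0.04  0.03 -0.01] w 91.5 | shift [ 2.  -0.1  0.1] turn -0.15 tilt x-axis [-4.e-04 -0.e+00 -1.e+00]
[[360.0, 253.0], [358.0, 257.0], [442.0, 253.0], [443.0, 257.0], [364.0, 357.0], [362.0, 364.0], [439.0, 357.0], [440.0, 364.0]]
jaw face top edge expected tight [[359.0, 263.0], [443.0, 263.0]]
hole 21.6 88.2
hole 20.7 178.8
hole 0.2 -52.7
hole 22.2 -0.5
hole 21.9 -88.1
```

View pics/w21.png

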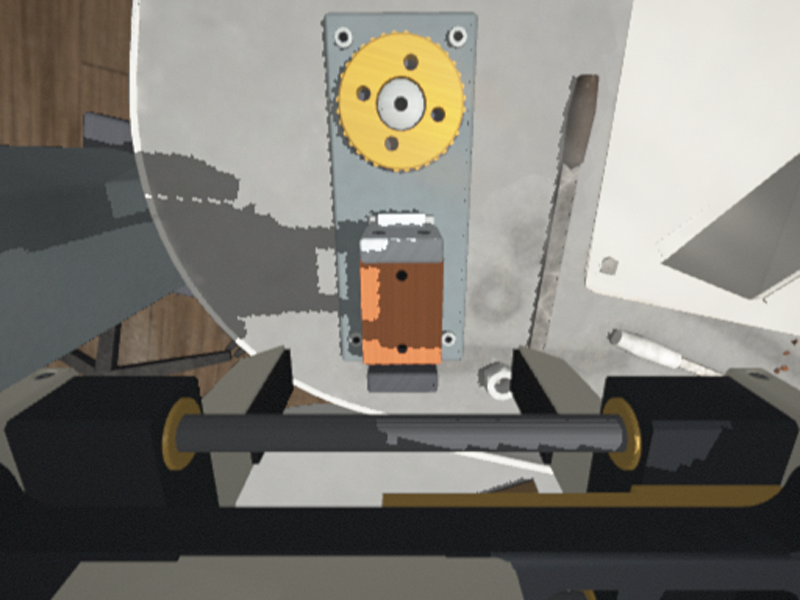

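```bash
python3 - <<'E'
from h import *
for f in ('w16','w21'):
    d=np.load(f+'.npz'); im,K,M=d['im'],d['K'],d['M']; V=im.max(2)
    top=cv2.fillConvexPoly(np.zeros(V.shape,np.uint8),cv2.convexHull(w2p(cylpts((491,280.2),56,26,26),K,M).astype(np.int32)),1)
    n,l,s,c=cv2.connectedComponentsWithStats(((V<110)&(top>0)).astype(np.uint8))
    q=[p2w(c[i],26,K,M)[0][:2]-[491,280.2] for i in range(1,n) if s[i,4]>8]
    print(f,[(np.hypot(*v).round(1),np.degrees(np.arctan2(v[1],v[0])).round(1)) for v in q])
    hp=[v for v in q if 18<np.hypot(*v)<25]
    if f=='w21': a=hp
    for i in range(len(hp)):
        for k in range(i):
            v=hp[i]-hp[k]
            if np.hypot(*v)>38: print('line',(np.degrees(np.arctan2(v[1],v[0]))%90).round(1))
E
```

```text
w16 [(np.float64(21.7), np.float64(102.5)), (np.float64(12.6), np.float64(-151.2)), (np.float64(22.4), np.float64(-74.1))]
line 14.2
w21 [(np.float64(21.6), np.float64(88.2)), (np.float64(20.7), np.float64(178.8)), (np.float64(0.2), np.float64(-52.7)), (np.float64(22.2), np.float64(-0.5)), (np.float64(21.9), np.float64(-88.1))]
line 89.2
line 0.1
```

```bash
python3 -c "
from plant import close_job
print(close_job())"
```

```text
the job is handed in; nothing more can be done
None
```

The job is handed in. The ring is tight on a pack of three blanks (brass, aluminium, copper; no steel one was there), and the spanner is back in its rest. No verdict was reported.

- **Backing off:** I turned the ring about 134° back with both pins in it, until it hit its stop (torque 0.8 N m). I left the spanner standing in the ring while I piled the blanks, brass first, then aluminium, then copper.
- **Tightening:** I turned the ring clockwise until it hit the other stop (torque 0.7 N m). The hole angles before and after give about 3.40 rad of travel.
- **Pack and jaw:** In the last picture, the jaw edge and the copper blank on top were within about 1 pixel of where they should be when tight. I could not see the two lower blanks after tightening. The brass and aluminium blanks were both where expected when placed.
- **Spanner:** It went into the slot without resistance and its outline matches it standing upright in the rest.
- **Clearances:** The gripper was clear of everything at hand-in, at about 66 s. I did not touch the file, the sanding block or the marker, but I did not measure their positions again at the end.

Two things disagreed slightly. The wrist camera was about 0.8 mm off, which I corrected. After I gripped the spanner again it sat slightly off the ring's centre, pushing sideways with up to 6 N while turning, so I shifted the tool about 1 mm to ease it. The spanner also slipped a few degrees in the grip at the first stop, and I straightened it before letting go.

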